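Make up the roller kit and the bearing kit from stock

ROBOT

A 6-joint arm with a two-finger parallel gripper is mounted at the origin on the work surface. World frame = base frame: x ahead of the robot, y to its left, z up, the work surface at z = 0. Lengths are in m, angles in rad, forces in N, time in s.
With the tool pointing down it reaches from about 0.35 to 0.925 m from the base axis. Payload 6.4 kg.
Tool frame: the origin (TCP) lies at the very end of the fingers, on their centre line; the grasp point (between the pads) lies arm.pinch_z behind it (arm.pinch_z is the distance from the TCP to the grasp point, in m); y points along the fingers, x is the direction in which the jaws open and shut, and the axes are right-handed (so a half turn about y gives the same grasp; the last joint's range is limited). The gripper opens to 85 mm and grips with 20 to 120 N. Pads are 22 mm wide; open, the fingers measure 114 mm over their backs; the gripper's body (76 mm by 85 mm) begins 54 mm behind the grasp point. The pads swing forward as they close: fully open they stand 13 mm farther back than shut.
Start: joints at [1.077, 0.245, 1.558, -0, 1.339, -0.174], TCP at [0.204, 0.617, 0.2] pointing down, gripper open.
Joint ranges: [-3.13, 3.13], [-1.02, 2.26], [0.13, 2.54], [-0.95, 4.09], [0.21, 2.88], [-2.74, 2.74]. Speed limits (rad/s): [2.57, 2.57, 3.14, 3.14, 3.14, 3.14].

INTERFACE

Orientations are given as a unit quaternion [w, x, y, z].
In Python, from cell import monitor, eyes, hand_in, arm gives the robot as it stands. The module is installed in compiled form; this text tells all that it offers.
- The arm moves only by the tool servo_tool, never from a script. Its argument "deltas" is a list of rows, each an object with "translation": the shift along the tool's x, y, z in cm, a list of three; "turn": the turn, a rotation vector about the tool's x, y, z in degrees, a list of three. A call has 1 to 10 rows; each row shifts and turns the commanded pose from where the row before left it, along the tool's axes as they then stand; what a row does not reach is not made up. A row lasts 1/12 s, in which the tool goes at most 41.7 mm and 7.16 degrees, less where a joint would pass 70% of its speed; a pose out of reach is approached as far as the arm can. A call is refused whole if a number of a shift passes 4.17 or a number of a turn 7.16, either way. A call with a gripper value outside its range is refused whole. "grip" is the opening, from 0 (shut) to 1 (fully open), set as the call begins (left out, the last holds). The fingers move at their own pace and stop on an object; the grip force is fixed at half the most. Time passes only in rows, so rows that do not move let the fingers close. It gives the time, the measured TCP pose, the force and the opening at its end, in the units of the state.
- monitor.get_obs(): the state, without advancing time (a new reading comes with each control period).
- eyes.camera(name): name is "scene" or "top" or "wrist"; returns a dict with "frame" (420x560x3 uint8, red, green, blue), "range_z" (420x560 float32, m along the optical axis (not along the pixel's ray), 0 where there is no reading), "fx", "fy", "cx", "cy" (pixels), "dist_coeffs" ([k1, k2, p1, p2, k3] as OpenCV has them; the pictures are not rectified), "R" (3x3) and "t" (3): a world point X has camera coordinates R X + t. Camera axes: x right, y down, z forward; pixel columns grow to the right and rows downward; lengths in m; the calibration is good to about 2 mm. A picture is of the moment at which its call begins.
- hand_in(): hands the job in, once; it reports no verdict.
The state is a dict: "time": time; "joint_pos": joint angles; "joint_velocities": joint speeds; "tau": joint torques, N m; "ee_pos": TCP position; "tcp_rot": TCP orientation; "force": force on the tool from outside, world axes, zero at the start; "torque": the same for the moment, N m; "grip_width": finger opening in m.
Only numpy, scipy, OpenCV 4.12 (cv2) and the standard library are available. Lean on these libraries where they do the work, as an engineer would, in place of code of your own. Each camera call takes 0.05 s, during which the arm holds its last target.

TASK

Make up two kits from the parts on the stock stand. The small tray gets the tall roller and the flanged bush, one in each bay; the large tray gets the bearing block and the short sleeve, one in each of its two small bays, and the cover plate, which lies flat on the floor of the long bay with one end tucked under the retaining lip (tuck that end in first, then lower the other). Set every part down the way up it stands now, let go of it, and leave the corner bracket on the stand and the oil bottle where they are.

Things in the scene. Friction and masses are not known exactly. Their poses are not given: they have to be found in the camera images.
- stand: Stock stand, fixed: grey plate 210 (x) x 260 (y) mm on four short slotted aluminium profiles; its flat top is 50 mm above the bench. The six stock items start on it in two rows of three, about 100 mm apart in x and 80 mm in y, in any order. Origin: centre, at bench level.
- tray_small: Grey tray with dark bay floors, 132 (x) x 68 (y) mm, fixed; origin: centre, bench level. Floor 4, walls 16 high above the bench, 4 thick. Two equal bays 60 x 60 inside, centred at x -32 and +32, y 0. White clamp 22 x 30, 12 high, outside each x end.
- tray_large: Grey tray 116 (x) x 146 (y) mm, fixed; origin: centre, bench level. Floor 4, walls 16 high, 4 thick. +y side: two bays 52 (x) x 64 (y) inside, centred at x -28 and +28, y +37. -y side: long bay 108 (x) x 70 (y) inside, centred at x 0, y -34; a lip (underside 18, top 22 high) covers its whole width from x -54 to -34, leaving an 88 long opening. White clamp 22 x 30, 12 high, outside each x end.
- roller: Tall roller: a plain white plastic cylinder, 34 mm diameter, 64 mm high, standing on end, 0.08 kg. Origin: centre of its underside; z up.
- bush: Flanged bush, white plastic, standing on its flange: flange 44 mm diameter and 8 mm thick below, neck 26 mm diameter above, 44 mm high in all, 0.05 kg. Origin: centre of its underside; z up.
- sleeve: Short sleeve: a white plastic tube, 34 mm outside and 20 mm inside diameter, 36 mm high, standing on end, 0.04 kg. Origin: centre of its underside; z up.
- block: Bearing block, an aluminium block 34 (x) by 48 (y) by 40 (z) mm with a round bearing showing in its two x faces, 0.17 kg. Origin: centre of its underside; z up.
- cover: Cover plate: a flat aluminium plate 96 (x) by 56 (y) mm, 6 mm thick, lying flat, with an upright black grip bar in the middle of its top, 30 (x) by 16 (y) mm and 28 mm high (its top is 34 mm above the underside); 0.12 kg. The same either way round. Origin: centre of its underside; z up.
- bracket: Aluminium corner bracket, 40 (x) by 36 (y) by 40 (z) mm, L-shaped with two slanting gussets; it stands in the stock but belongs to neither kit. Loose. Origin: centre of its underside.
- bottle: White oil bottle with a black cap, 44 mm diameter, 110 mm high, standing on the bench beside the work. Loose. Origin: centre of its underside.
There are look-alikes about, which are no part of the job. What is shaped like the cover but orange is not meant.

How it is judged:
By the outcome, as a careful person would: the job done as asked, in the order asked, and still so for the second after the job is handed in, with the robot touching nothing.
It also fails if it takes over 134 s, if anything falls off the work surface, if the arm or the gripper's body presses on something with over 40 N, if the wrist force passes 120 N, or if a joint passes its speed limit or range.

## Working session

There is one attempt and no reset: what is moved stays moved. The work goes in short steps, Python scripts to look and compute and a tool call to move; the robot and the scene stay as the last step left them, time stands still between calls to the robot, and variables do not carry over. Pictures are saved under pics/ and viewed, and the job is handed in when it is done.

Besides the shell and the picture viewer there is one more tool, called after "Request:" as name(argument=value, ...), one argument or row to a line, values as JSON. servo_tool: Moves the arm, as the interface text tells. Its arguments: {"type":"object","properties":{"deltas":{"type":"array","items":{"type":"object","properties":{"translation":{"type":"array","items":{"type":"number"}},"turn":{"type":"array","items":{"type":"number"}}}}},"grip":{"type":"number"}},"required":["deltas"]}

```bash
mkdir -p pics; cat > h.py <<'E'
import numpy as np, cv2
from cell import monitor, eyes, hand_in, arm
def snap(name,fn):
    c=eyes.camera(name); cv2.imwrite(f'pics/{fn}.png',c['frame'][:,:,::-1]); np.save(f'pics/{fn}.npy',c,allow_pickle=True); return c
def load(fn): return np.load(f'pics/{fn}.npy',allow_pickle=True).item()
def K(c): return np.array([[c['fx'],0,c['cx']],[0,c['fy'],c['cy']],[0,0,1.]])
def ray(c,uv):
    p=cv2.undistortPoints(np.array(uv,float).reshape(-1,1,2),K(c),np.array(c['dist_coeffs'])).reshape(-1,2)
    d=np.c_[p,np.ones(len(p))]@np.array(c['R']); o=-np.array(c['R']).T@np.array(c['t']); return o,d
def onplane(c,uv,z):
    o,d=ray(c,uv); return o+d*((z-o[2])/d[:,2])[:,None]
def cloud(c):
    h,w=c['range_z'].shape; u,v=np.meshgrid(np.arange(w),np.arange(h))
    o,d=ray(c,np.c_[u.ravel(),v.ravel()]); return (o+d*c['range_z'].ravel()[:,None]).reshape(h,w,3)
E
python3 - <<'E'
from h import *
print(arm.pinch_z, monitor.get_obs())
for n in ['scene','top','wrist']:
    c=snap(n,n+'0'); print(n,c['fx'],-np.array(c['R']).T@c['t'],c['dist_coeffs'],(c['range_z']>0).mean())
E
```

```text
0.0187 {'time': 0.0, 'joint_pos': array([ 1.07691343e+00,  2.45817687e-01,  1.55904275e+00,  1.55367847e-05,
        1.33868775e+00, -1.74075848e-01]), 'joint_velocities': array([-5.99654419e-04,  8.39275522e-05,  5.02651483e-04, -4.26041611e-04,
       -1.40392222e-03, -1.62468760e-03]), 'tau': array([ 9.17878206e-04, -4.29491150e+01, -3.26143885e+01, -5.49173387e-05,
        5.17493070e-03, -3.13878267e-06]), 'ee_pos': array([0.20402335, 0.61649121, 0.19936262]), 'tcp_rot': array([-0.57293647,  0.57353008,  0.41338416, -0.41463308]), 'force': array([ 0.68068107,  0.3773264 , -0.39789777]), 'torque': array([-0.03451508, -0.01564049, -0.01464667]), 'grip_width': 0.08550889856806021}
scene 491.33093407802096 [ 1.26966442 -0.13305503  0.71080959] [-0.00665047  0.          0.          0.          0.        ] 0.9961947278911565
top 397.33142750394694 [ 0.34623159 -0.02101381  1.07520517] [0.0172453 0.        0.        0.        0.       ] 0.9961607142857143
wrist 349.03682968974334 [0.12590146 0.64302968 0.37300978] [-0.05625544  0.          0.          0.          0.        ] 0.9957738095238096
```

View pics/top0.png

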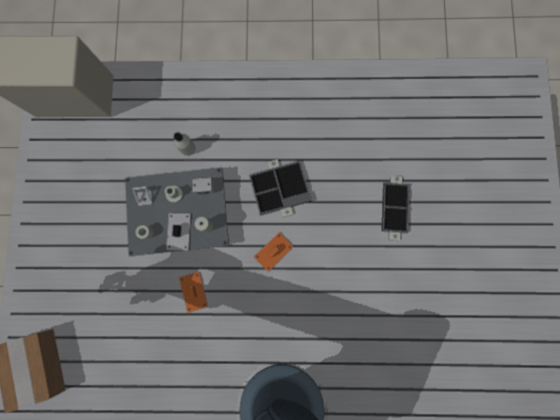

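View pics/scene0.png

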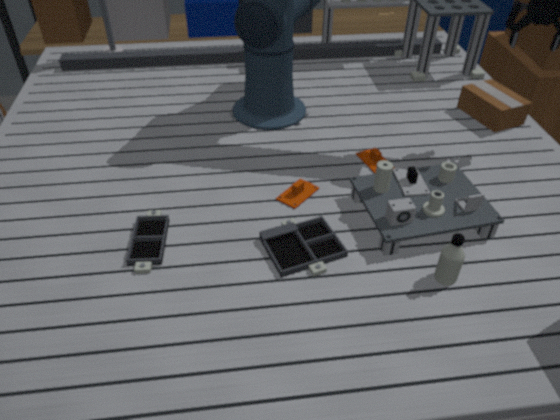

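View pics/wrist0.png

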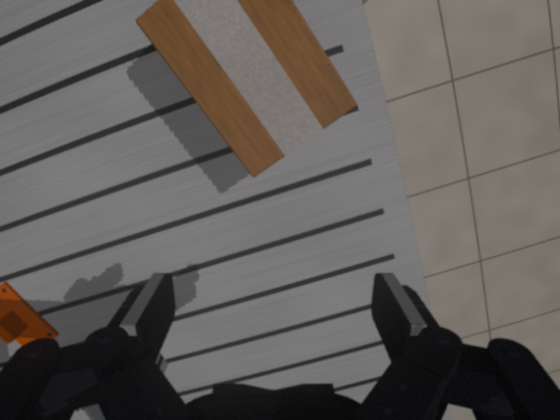

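```bash
python3 - <<'E'
from h import *
from scipy.spatial.transform import Rotation as R
q=monitor.get_obs()['tcp_rot']; print(R.from_quat(q,scalar_first=True).as_matrix().round(3))
c=load('top0'); P=cloud(c); z=P[:,:,2]
im=np.clip(z/0.12,0,1)*255
cv2.imwrite('pics/topz.png',cv2.resize(cv2.applyColorMap(im.astype(np.uint8),cv2.COLORMAP_JET),None,fx=1.4,fy=1.4))
E
```

```text
[[ 0.314 -0.001 -0.949]
 [ 0.949 -0.001  0.314]
 [-0.002 -1.     0.   ]]
```

View pics/topz.png

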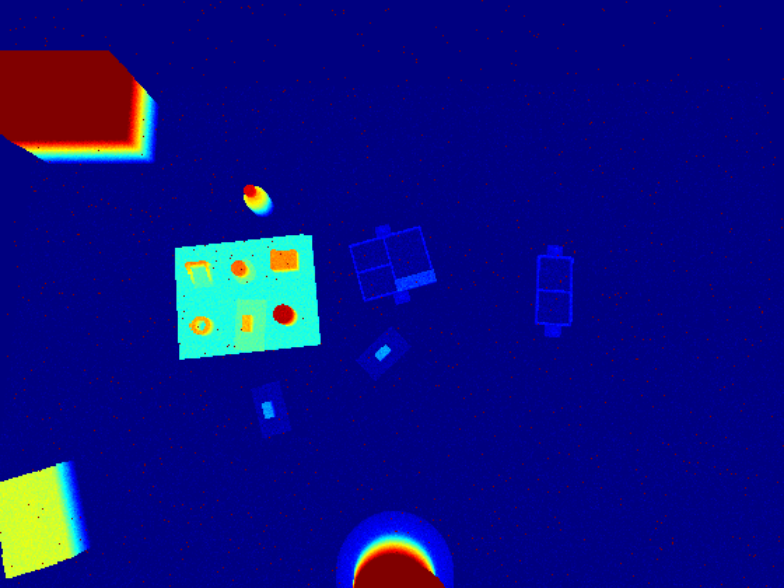

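```bash
cat >> h.py <<'E'
def comps(P,lo,hi,xr=(0,1),yr=(-0.6,0.7),amin=20):
    z=P[:,:,2]; m=((z>lo)&(z<hi)&(P[:,:,0]>xr[0])&(P[:,:,0]<xr[1])&(P[:,:,1]>yr[0])&(P[:,:,1]<yr[1])).astype(np.uint8)
    m=cv2.morphologyEx(m,cv2.MORPH_OPEN,np.ones((2,2),np.uint8))
    n,l,s,ce=cv2.connectedComponentsWithStats(m)
    for i in range(1,n):
        if s[i,4]<amin: continue
        p=P[l==i]; (cx,cy),(w,h),a=cv2.minAreaRect((p[:,:2]*1000).astype(np.float32))
        print('px',ce[i].round(0),'n',s[i,4],'mean',p.mean(0).round(4),'z%',np.percentile(p[:,2],[5,50,95]).round(3),'rect',round(cx,1),round(cy,1),'sz',round(w,1),round(h,1),'a',round(a,1))
E
python3 - <<'E'
from h import *
P=cloud(load('top0'))
for lo,hi in [(0.04,0.2),(0.062,0.2),(0.008,0.04),(0.04,0.054),(0.019,0.028)]:
    print(lo,hi); comps(P,lo,hi,(0.1,0.9))
E
```

```text
0.04 0.2
px [55. 78.] n 6226 mean [0.8131 0.5606 0.1559] z% [0.052 0.176 0.201] rect 663.3 301.4 sz 877.9 217.6 a 59.4
px [183. 142.] n 279 mean [0.675  0.2582 0.0737] z% [0.037 0.074 0.11 ] rect 676.7 259.9 sz 30.7 42.3 a 37.5
px [177. 213.] n 7958 mean [0.4913 0.273  0.0578] z% [0.046 0.05  0.089] rect 493.2 195.0 sz 452.1 262.1 a 85.9
px [ 26. 356.] n 1712 mean [0.1376 0.6218 0.0691] z% [0.047 0.069 0.073] rect 208.9 326.1 sz 97.1 740.2 a 14.1
0.062 0.2
px [53. 76.] n 5826 mean [0.8141 0.5612 0.1633] z% [0.071 0.183 0.201] rect 663.3 301.4 sz 877.9 217.6 a 59.4
px [182. 141.] n 224 mean [0.6762 0.2591 0.0814] z% [0.059 0.078 0.11 ] rect 677.2 260.5 sz 29.2 41.8 a 37.5
px [204. 187.] n 301 mean [0.5525 0.1978 0.0897] z% [0.059 0.088 0.092] rect 470.0 91.7 sz 330.3 54.4 a 51.7
px [142. 192.] n 125 mean [0.5422 0.3623 0.0713] z% [0.052 0.071 0.09 ] rect 535.0 364.9 sz 33.2 46.9 a 4.6
px [172. 193.] n 127 mean [0.5363 0.2765 0.0918] z% [0.059 0.092 0.096] rect 440.5 139.0 sz 370.3 28.1 a 55.1
px [204. 226.] n 202 mean [0.4519 0.1908 0.1   ] z% [0.051 0.112 0.116] rect 451.7 195.8 sz 2
[... 1993 characters left out ...]
586.3 sz 97.2 7.0 a 16.3
0.04 0.054
px [106.  86.] n 62 mean [0.8481 0.4897 0.0413] z% [0.033 0.042 0.049] rect 848.2 489.1 sz 5.0 79.1 a 89.0
px [104. 108.] n 28 mean [0.7856 0.4919 0.0399] z% [0.031 0.04  0.05 ] rect 785.5 491.7 sz 13.1 30.7 a 64.2
px [ 74. 112.] n 32 mean [0.7745 0.5724 0.0411] z% [0.036 0.042 0.045] rect 774.3 572.1 sz 2.7 41.0 a 0.5
px [176. 212.] n 5899 mean [0.4943 0.2747 0.053 ] z% [0.045 0.049 0.053] rect 493.2 195.0 sz 452.1 262.1 a 85.9
px [ 47. 350.] n 131 mean [0.1462 0.5869 0.0443] z% [0.036 0.045 0.052] rect 144.3 586.3 sz 92.9 7.3 a 16.9
0.019 0.028
px [296. 201.] n 182 mean [ 0.5278 -0.0393  0.0192] z% [0.007 0.021 0.024] rect 528.9 -39.8 sz 22.0 74.3 a 16.8
```

```bash
python3 - <<'E'
from h import *
c=load('wrist0'); print(np.array(c['R']).round(3)[2], c['cx'],c['cy'])
for uv in [(0,0),(559,0),(280,0),(280,210),(0,260),(559,260),(280,300)]: print(uv,onplane(c,[uv],0)[0].round(3))
# small tray & large tray outlines in top
P=cloud(load('top0'));z=P[:,:,2]
for nm,xr,yr in [('L',(0.45,0.66),(-0.09,0.1)),('S',(0.42,0.62),(-0.38,-0.25))]:
    m=(z>0.009)&(z<0.03)&(P[:,:,0]>xr[0])&(P[:,:,0]<xr[1])&(P[:,:,1]>yr[0])&(P[:,:,1]<yr[1])
    print(nm,m.sum(),cv2.minAreaRect((P[m][:,:2]*1000).astype(np.float32)))
E
```

```text
[ 0.303 -0.102 -0.947] 272.8070494070869 205.77948353065597
(0, 0) [-0.044  0.414  0.   ]
(559, 0) [0.13  0.941 0.   ]
(280, 0) [0.05  0.675 0.   ]
(280, 210) [0.253 0.609 0.   ]
(0, 260) [0.206 0.259 0.   ]
(559, 260) [0.425 0.919 0.   ]
(280, 300) [0.366 0.572 0.   ]
L 753 ((565.658203125, 5.927642822265625), (159.41029357910156, 145.99452209472656), 15.73847770690918)
S 489 ((512.6599731445312, -304.85418701171875), (68.80625915527344, 178.1117401123047), 86.00186920166016)
```

Request:
servo_tool(
  deltas=[
    {"translation": [0,-4.1,0],"turn": [0,-6.1,0]},
    {"translation": [0,-4.1,0],"turn": [0,-6.1,0]},
    {"translation": [0,-4.1,0],"turn": [0,-6.1,0]},
  ],
  grip=0.6,
)

```text
time: 0.4
ee_pos: [0.204, 0.6163, 0.3237]
tcp_rot: [0.498, -0.499, -0.5, 0.502]
force: [0.5, 1.0, 0.9]
grip_width: 0.0522
```

Request:
servo_tool(
  deltas=[
    {"translation": [-3.46,0,-1.9]},
    {"translation": [-3.46,0,-1.9]},
    {"translation": [-3.46,0,-1.9]},
    {"translation": [-3.46,0,-1.9]},
    {"translation": [-3.46,0,-1.9]},
    {"translation": [-3.46,0,-1.9]},
    {"translation": [-3.46,0,-1.9]},
    {"translation": [-3.46,0,-1.9]},
    {"translation": [-3.46,0,-1.9]},
    {"translation": [-3.46,0,-1.9]},
  ],
)

```text
invalid input at $.deltas[0]: expected keys translation, turn
```

Request:
servo_tool(
  deltas=[
    {"translation": [0,0,0]},
    {"translation": [0,0,0]},
  ],
)

```text
invalid input at $.deltas[0]: expected keys translation, turn
```

```bash
python3 - <<'E'
from h import *
c=snap('wrist','w1'); P=cloud(c); z=P[:,:,2]
im=np.clip((z)/0.12,0,1)*255
cv2.imwrite('pics/w1z.png',cv2.applyColorMap(im.astype(np.uint8),cv2.COLORMAP_JET))
print(monitor.get_obs()['ee_pos'],monitor.get_obs()['joint_pos'])
E
```

```text
[0.20568302 0.61969455 0.33566063] [ 1.07702299e+00  1.68097865e-01  1.40367062e+00 -3.13953738e-05
  1.55513816e+00 -5.02336618e-01]
```

View pics/w1.png

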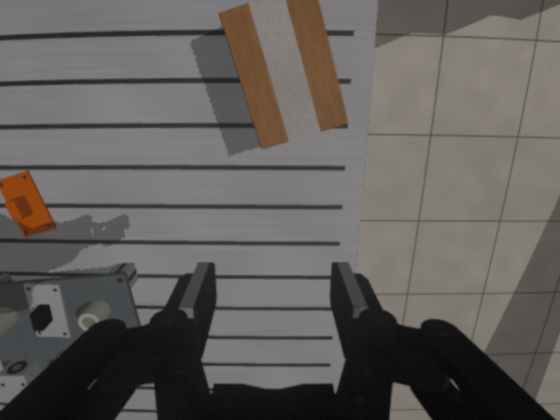

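View pics/w1z.png

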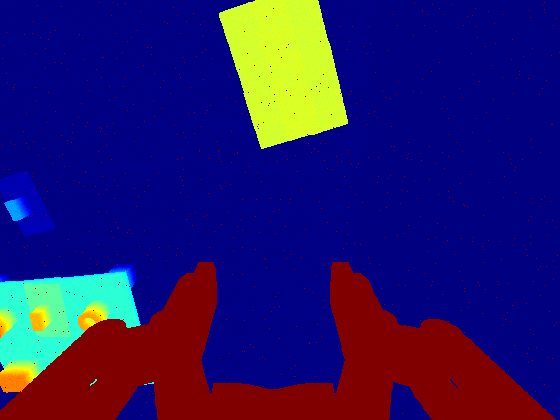

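Request:
servo_tool(
  deltas=[
    {"translation": [-3.46,0,-1.9],"turn": [0,0,0]},
    {"translation": [-3.46,0,-1.9],"turn": [0,0,0]},
    {"translation": [-3.46,0,-1.9],"turn": [0,0,0]},
    {"translation": [-3.46,0,-1.9],"turn": [0,0,0]},
    {"translation": [-3.46,0,-1.9],"turn": [0,0,0]},
    {"translation": [-3.46,0,-1.9],"turn": [0,0,0]},
    {"translation": [-3.46,0,-1.9],"turn": [0,0,0]},
    {"translation": [-3.46,0,-1.9],"turn": [0,0,0]},
    {"translation": [-3.46,0,-1.9],"turn": [0,0,0]},
    {"translation": [-3.46,0,-1.9],"turn": [0,0,0]},
  ],
)

```text
time: 1.28
ee_pos: [0.3945, 0.2692, 0.3232]
tcp_rot: [-0.5, 0.5, 0.5, -0.5]
force: [0.6, 0.6, -0.0]
grip_width: 0.0511
```

Request:
servo_tool(
  deltas=[
    {"translation": [0,0,0],"turn": [0,0,0]},
    {"translation": [0,0,0],"turn": [0,0,0]},
    {"translation": [0,0,0],"turn": [0,0,0]},
  ],
)

```text
time: 1.53
ee_pos: [0.3941, 0.271, 0.3232]
tcp_rot: [0.5, -0.5, -0.5, 0.5]
force: [-0.3, -0.5, 0.4]
grip_width: 0.0517
```

```bash
python3 - <<'E'
from h import *
from scipy.spatial.transform import Rotation as R
c=snap('wrist','w2'); P=cloud(c); z=P[:,:,2]
im=np.clip((z)/0.12,0,1)*255
cv2.imwrite('pics/w2z.png',cv2.applyColorMap(im.astype(np.uint8),cv2.COLORMAP_JET))
o=monitor.get_obs();print(o['time'],o['ee_pos'],o['joint_pos'],o['joint_velocities'].round(3),R.from_quat(o['tcp_rot'],scalar_first=True).as_matrix().round(3))
E
```

```text
1.5833 [0.39378965 0.27154415 0.32327099] [ 3.65891080e-01 -2.48151765e-01  1.82945001e+00  2.76177356e-04
  1.56060611e+00 -1.20521377e+00] [ 0.021  0.003 -0.003 -0.002  0.001 -0.001] [[-0. -0. -1.]
 [ 1.  0. -0.]
 [ 0. -1.  0.]]
```

View pics/w2.png

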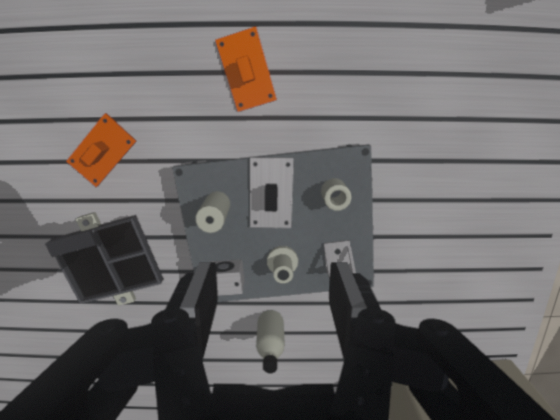

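View pics/w2z.png

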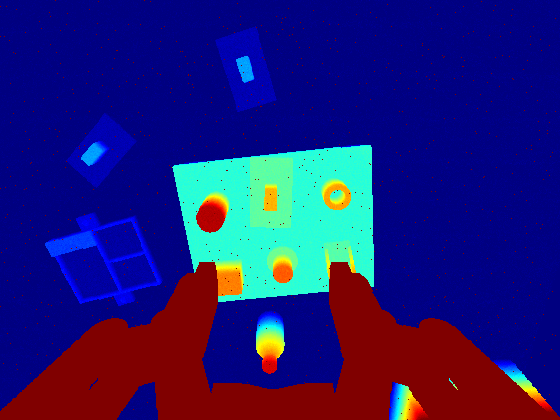

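```bash
cat >> h.py <<'E'
def slab(P,roi,lo,hi,z_plane=None,c=None):
    """largest component in pixel roi (u0,v0,u1,v1) with lo<z<hi"""
    z=cv2.medianBlur(P[:,:,2].astype(np.float32),3); m=((z>lo)&(z<hi)).astype(np.uint8)
    k=np.zeros_like(m); u0,v0,u1,v1=roi; k[v0:v1,u0:u1]=1; m&=k
    n,l,s,ce=cv2.connectedComponentsWithStats(m); i=1+s[1:,4].argmax(); m=(l==i).astype(np.uint8)
    cs,_=cv2.findContours(m,cv2.RETR_EXTERNAL,cv2.CHAIN_APPROX_NONE); ct=max(cs,key=cv2.contourArea).reshape(-1,2).astype(float)
    zz=np.median(z[m>0]); W=onplane(c,ct,zz if z_plane is None else z_plane)[:,:2]*1000
    rc=cv2.minAreaRect(W.astype(np.float32)); cc=cv2.minEnclosingCircle(W.astype(np.float32))
    e=cv2.fitEllipse(W.astype(np.float32)) if len(W)>5 else None
    return dict(n=int(s[i,4]),z=round(float(zz),4),rect=[np.round(v,1) for v in rc],circ=[np.round(v,1) for v in cc],ell=[np.round(v,1) for v in e])
E
python3 - <<'E'
from h import *
c=load('w2');P=cloud(c)
for nm,roi,lo,hi in [('roller',(190,180,240,240),.105,.125),('bush',(260,240,305,290),.087,.1),('bflange',(260,240,305,290),.0555,.064),('sleeve',(315,170,360,215),.08,.092),
  ('cbar',(255,175,285,220),.076,.09),('cover',(235,150,305,235),.0535,.06),('block',(216,250,250,300),.082,.1),('stand',(165,135,385,310),.04,.0535),('large',(40,200,170,310),.009,.03),('lip',(40,220,100,265),.0195,.028)]:
    print(nm,slab(P,roi,lo,hi,None,c))
E
```

```text
roller {'n': 642, 'z': 0.114, 'rect': [array([455.6, 197.2]), array([32.3, 35.7]), np.float64(61.4)], 'circ': [array([455.7, 197.4]), np.float64(18.1)], 'ell': [array([455.6, 197.4]), array([32.2, 35.2]), np.float64(73.6)]}
bush {'n': 315, 'z': 0.0942, 'rect': [array([539.7, 283.7]), array([24.9, 28.1]), np.float64(89.9)], 'circ': [array([540. , 283.8]), np.float64(14.5)], 'ell': [array([540.2, 283.6]), array([25.2, 28.1]), np.float64(96.2)]}
bflange {'n': 370, 'z': 0.058, 'rect': [array([538.4, 283.7]), array([37. , 42.5]), np.float64(2.9)], 'circ': [array([541. , 283.8]), np.float64(22.0)], 'ell': [array([541. , 283.9]), array([40. , 40.9]), np.float64(91.0)]}
sleeve {'n': 406, 'z': 0.0857, 'rect': [array([438.8, 350.6]), array([32.7, 32.3]), np.float64(89.9)], 'circ': [array([439.1, 350.2]), np.float64(17.3)], 'ell': [array([438.8, 350.6]), array([32.5, 33.7]), np.float64(134.4)]}
cbar {'n': 298, 'z': 0.0839, 'rect': [array([441.7, 267.8]), array([15. , 29.9]), np.float64(89.8)], 'circ': [array([441.7, 267.8]), np.float64(16.2)], 'ell': [array([442.3, 268.1]), array([16.3, 35.8]),
[... 451 characters left out ...]
np.float64(87.7)]}
stand {'n': 17885, 'z': 0.0501, 'rect': [array([498. , 279.2]), array([213.6, 260.4]), np.float64(6.1)], 'circ': [array([497.4, 279.1]), np.float64(165.5)], 'ell': [array([488.9, 279.8]), array([238.3, 287.7]), np.float64(2.3)]}
large {'n': 2756, 'z': 0.0153, 'rect': [array([565.7,   7.4]), array([159.2, 155.4]), np.float64(17.9)], 'circ': [array([565.2,   6.6]), np.float64(94.2)], 'ell': [array([566. ,   7.4]), array([147.5, 170.3]), np.float64(15.2)]}
lip {'n': 719, 'z': 0.0221, 'rect': [array([532.2, -37.5]), array([25. , 79.8]), np.float64(15.0)], 'circ': [array([530.9, -37.8]), np.float64(40.5)], 'ell': [array([532.2, -37.5]), array([ 25.4, 104.2]), np.float64(15.0)]}
```

Request:
servo_tool(
  deltas=[
    {"translation": [-2.47,2,-2.06],"turn": [0,0,0]},
    {"translation": [-2.47,2,-2.06],"turn": [0,0,0]},
    {"translation": [-2.47,2,-2.06],"turn": [0,0,0]},
    {"translation": [0,4,0],"turn": [0,0,0]},
    {"translation": [0,4,0],"turn": [0,0,0]},
    {"translation": [0,4,0],"turn": [0,0,0]},
    {"translation": [0,4,0],"turn": [0,0,0]},
    {"translation": [0,2.8,0],"turn": [0,0,0]},
    {"translation": [0,0,0],"turn": [0,0,0]},
    {"translation": [0,0,0],"turn": [0,0,0]},
  ],
)

```text
time: 2.42
ee_pos: [0.4545, 0.1978, 0.0745]
tcp_rot: [0.5, -0.499, -0.499, 0.501]
force: [0.5, 0.7, 0.1]
grip_width: 0.0508
```

```bash
python3 - <<'E'
from h import *
o=monitor.get_obs();print(o['ee_pos'],o['force'])
c=snap('wrist','w3')
E
```

```text
[0.45451535 0.19783975 0.07453828] [0.48760333 0.71052312 0.13835019]
```

View pics/w3.png

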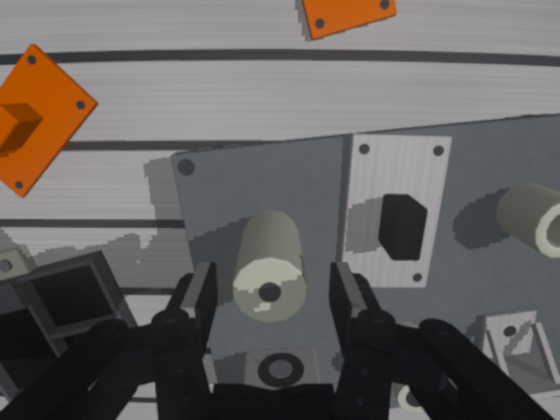

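Request:
servo_tool(
  deltas=[
    {"translation": [0,0,0],"turn": [0,0,0]},
    {"translation": [0,0,0],"turn": [0,0,0]},
    {"translation": [0,0,0],"turn": [0,0,0]},
    {"translation": [0,0,0],"turn": [0,0,0]},
    {"translation": [0,0,0],"turn": [0,0,0]},
  ],
  grip=0,
)

```text
time: 2.88
ee_pos: [0.4585, 0.1975, 0.0788]
tcp_rot: [-0.499, 0.501, 0.502, -0.498]
force: [-0.2, 0.8, 6.8]
grip_width: 0.0297
```

Request:
servo_tool(
  deltas=[
    {"translation": [0,-2,0],"turn": [0,0,0]},
    {"translation": [0,-4,0],"turn": [0,0,0]},
    {"translation": [0,-4,0],"turn": [0,0,0]},
    {"translation": [0,0,0],"turn": [0,0,0]},
    {"translation": [0,0,0],"turn": [0,0,0]},
  ],
)

```text
time: 3.3
ee_pos: [0.4584, 0.1974, 0.1797]
tcp_rot: [-0.498, 0.502, 0.502, -0.497]
force: [0.3, 0.3, -0.8]
grip_width: 0.0296
```

```bash
python3 - <<'E'
from h import *
o=monitor.get_obs();print(o['ee_pos'],o['force'])
c=snap('wrist','w4')
E
```

```text
[0.45841338 0.19737665 0.17972108] [ 0.31572854  0.26348739 -0.78294983]
```

View pics/w4.png

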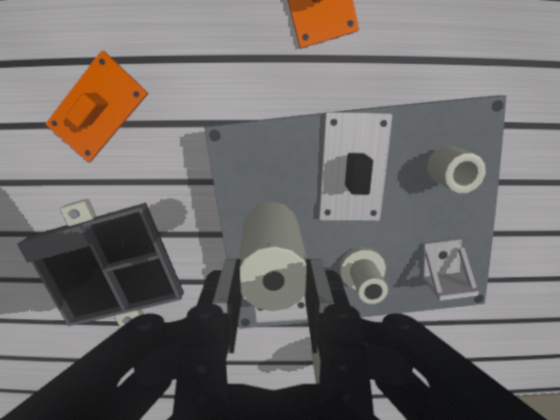

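```bash
python3 - <<'E'
from h import *
from scipy.spatial.transform import Rotation as R
o=monitor.get_obs();print(o['time'],o['ee_pos'],o['force'],o['torque'],o['joint_pos'],o['joint_velocities'].round(3),R.from_quat(o['tcp_rot'],scalar_first=True).as_matrix().round(4))
c=load('w3');P=cloud(c);print(slab(P,(220,240,320,330),.105,.125,None,c))
c=load('w4');P=cloud(c);z=P[:,:,2]
print(np.percentile(z[250:300,255:290],[5,50,95]))
print(slab(P,(240,230,308,320),.20,.24,None,c), -c['R'].T@c['t'])
cv2.imwrite('pics/w4c.png',cv2.resize(c['frame'][180:400,180:380,::-1],None,fx=3,fy=2.7,interpolation=cv2.INTER_CUBIC))
s=snap('scene','s4');cv2.imwrite('pics/s4c.png',cv2.resize(s['frame'][60:260,300:500,::-1],None,fx=3,fy=3,interpolation=cv2.INTER_CUBIC))
E
```

```text
3.35 [0.45670932 0.19703645 0.17709628] [-0.1726197   0.2524308  -1.19938532] [ 0.02472815 -0.00808839  0.02640932] [ 1.78931744e-01 -9.84476745e-02  1.96511950e+00  2.28083487e-05
  1.27153176e+00 -1.39151173e+00] [-0.001  0.037  0.049  0.    -0.003  0.   ] [[ 4.0e-04  3.3e-03 -1.0e+00]
 [ 1.0e+00  6.0e-04  4.0e-04]
 [ 6.0e-04 -1.0e+00 -3.3e-03]]
{'n': 4427, 'z': 0.1141, 'rect': [array([455.2, 196.5]), array([32.9, 37.6]), np.float64(87.7)], 'circ': [array([455.2, 196.5]), np.float64(18.8)], 'ell': [array([455.3, 196.5]), array([33. , 37.3]), np.float64(88.7)]}
[0.2142321  0.21525529 0.21620165]
{'n': 4542, 'z': 0.2151, 'rect': [array([456.3, 198.6]), array([31.7, 43.3]), np.float64(88.0)], 'circ': [array([457.7, 201.4]), np.float64(24.2)], 'ell': [array([456.4, 198.2]), array([33.4, 44.3]), np.float64(103.7)]} [0.37449401 0.19745544 0.35254906]
```

View pics/w4c.png

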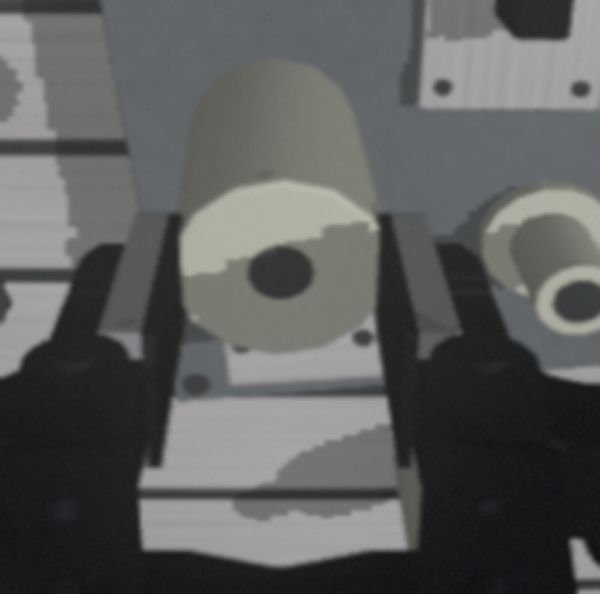

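View pics/s4c.png

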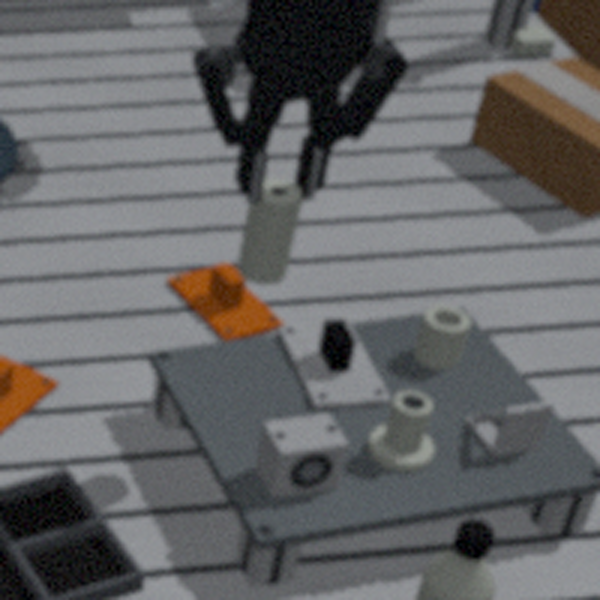

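Request:
servo_tool(
  deltas=[
    {"translation": [-3.9,-1.2,0.5],"turn": [0,0,0]},
    {"translation": [-3.9,-1.2,0.5],"turn": [0,0,0]},
    {"translation": [-3.9,-1.2,0.5],"turn": [0,0,0]},
    {"translation": [-3.9,-1.2,0.5],"turn": [0,0,0]},
    {"translation": [-3.9,-1.2,0.5],"turn": [0,0,0]},
    {"translation": [-3.9,-1.2,0.5],"turn": [0,0,0]},
    {"translation": [-3.9,-1.2,0.5],"turn": [0,0,0]},
    {"translation": [-3.9,-1.2,0.5],"turn": [0,0,0]},
    {"translation": [-3.9,-1.2,0.5],"turn": [0,0,0]},
    {"translation": [-3.0,-1.2,0.5],"turn": [0,0,0]},
  ],
)

```text
time: 4.23
ee_pos: [0.4044, -0.1862, 0.2941]
tcp_rot: [0.502, -0.499, -0.499, 0.5]
force: [-0.1, 0.1, -0.2]
grip_width: 0.0297
```

Request:
servo_tool(
  deltas=[
    {"translation": [0,0,0],"turn": [0,0,0]},
    {"translation": [0,0,0],"turn": [0,0,0]},
    {"translation": [0,0,0],"turn": [0,0,0]},
    {"translation": [0,0,0],"turn": [0,0,0]},
  ],
)

```text
time: 4.57
ee_pos: [0.4055, -0.1828, 0.2939]
tcp_rot: [0.501, -0.499, -0.5, 0.5]
force: [0.8, 0.7, -0.9]
grip_width: 0.0294
```

```bash
python3 - <<'E'
from h import *
o=monitor.get_obs();print(o['ee_pos'],o['force'],o['joint_velocities'].round(3))
c=snap('wrist','w5')
P=cloud(c)
im=np.clip((P[:,:,2])/0.03,0,1)*255
cv2.imwrite('pics/w5z.png',cv2.applyColorMap(im.astype(np.uint8),cv2.COLORMAP_JET))
E
```

```text
[ 0.40547176 -0.18280129  0.29385056] [ 0.77635311  0.7220322  -0.85660829] [ 0.01  -0.005 -0.006 -0.002  0.002 -0.001]
```

View pics/w5.png

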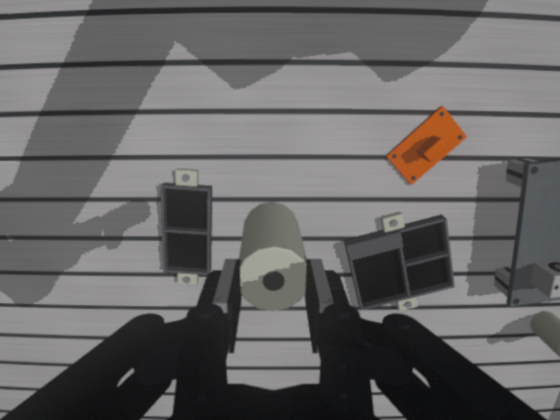

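View pics/w5z.png

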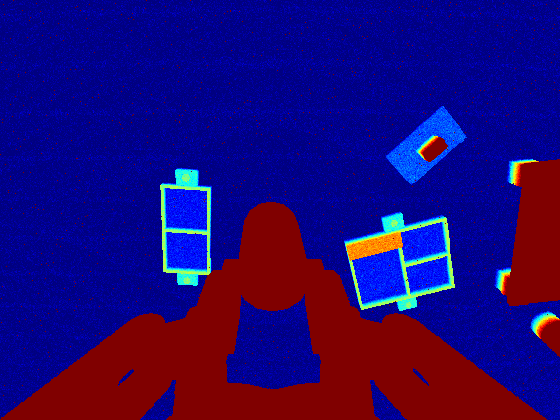

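```bash
python3 - <<'E'
from h import *
c=load('w5');P=cloud(c)
for lo in (.0137,.0145):
  print('S',slab(P,(150,160,225,300),lo,.03,.016,c))
  print('L',slab(P,(335,190,465,320),lo,.03,.016,c))
print('lip',slab(P,(335,190,465,320),.0195,.03,.022,c))
# bay floors: dark
z=cv2.medianBlur(P[:,:,2].astype(np.float32),3)
g=c['frame'].sum(2)
for nm,(u0,v0,u1,v1),col in [('S1',(160,183,213,232),0),('S2',(160,230,213,275),0),('Llong',(340,235,412,312),0),('La',(398,215,455,268),0),('Lb',(400,252,458,302),0)]:
    m=((g<130)&(z<.009)).astype(np.uint8); k=np.zeros_like(m);k[v0:v1,u0:u1]=1;m&=k
    n,l,s,ce=cv2.connectedComponentsWithStats(m);i=1+s[1:,4].argmax();cs,_=cv2.findContours((l==i).astype(np.uint8),0,1)
    ct=max(cs,key=cv2.contourArea).reshape(-1,2); W=onplane(c,ct,.004)[:,:2]*1000; print(nm,cv2.minAreaRect(W.astype(np.float32)))
E
```

```text
S {'n': 944, 'z': 0.0156, 'rect': [array([ 513.3, -304.3]), array([ 69.1, 134.1]), np.float64(86.4)], 'circ': [array([ 513.6, -305.1]), np.float64(73.5)], 'ell': [array([ 513.2, -304.7]), array([ 75.8, 161.8]), np.float64(86.3)]}
L {'n': 2103, 'z': 0.0165, 'rect': [array([567.7,   6.8]), array([118.2, 146.6]), np.float64(15.8)], 'circ': [array([567.8,   6.4]), np.float64(92.6)], 'ell': [array([567.3,   6.9]), array([133.7, 174.8]), np.float64(14.6)]}
S {'n': 879, 'z': 0.0157, 'rect': [array([ 513.4, -304.3]), array([ 69.1, 134. ]), np.float64(86.4)], 'circ': [array([ 513.6, -305.1]), np.float64(73.5)], 'ell': [array([ 513.2, -304.8]), array([ 75.7, 161.6]), np.float64(86.2)]}
L {'n': 1997, 'z': 0.0166, 'rect': [array([567.9,   6.8]), array([117.2, 146.5]), np.float64(15.6)], 'circ': [array([567.9,   7.1]), np.float64(92.0)], 'ell': [array([567.6,   7. ]), array([132.9, 174.4]), np.float64(14.7)]}
lip {'n': 885, 'z': 0.0221, 'rect': [array([532.7, -39. ]), array([25.3, 78. ]), np.float64(15.7)], 'circ': [array([533.2, -38.8]), np.float64(39.8)], 'ell': [array([532.8, -38.9]), array([ 26.4, 100. ]), np.float64(15.6)]}
S1 ((484.234619140625, -304.28240966796875), (54.500892639160156, 53.24726104736328), 85.64022064208984)
S2 ((548.5169677734375, -308.67529296875), (54.9459228515625, 53.30571365356445), 85.61860656738281)
Llong ((593.1580810546875, -19.413692474365234), (78.57079315185547, 69.46764373779297), 15.773900032043457)
La ((534.7557373046875, 39.189659118652344), (45.31798553466797, 61.8098030090332), 15.616914749145508)
Lb ((589.3098754882812, 54.16082763671875), (44.097389221191406, 61.253868103027344), 15.977062225341797)
```

Request:
servo_tool(
  deltas=[
    {"translation": [-2.45,1,-2.79],"turn": [0,0,0]},
    {"translation": [-2.45,1,-2.79],"turn": [0,0,0]},
    {"translation": [-2.45,1,-2.79],"turn": [0,0,0]},
    {"translation": [-2.45,1,-2.79],"turn": [0,0,0]},
    {"translation": [-2.45,1,-2.8],"turn": [0,0,0]},
    {"translation": [0,4,0],"turn": [0,0,0]},
    {"translation": [0,4,0],"turn": [0,0,0]},
    {"translation": [0,4,0],"turn": [0,0,0]},
    {"translation": [0,4,0],"turn": [0,0,0]},
    {"translation": [0,2,0],"turn": [0,0,0]},
  ],
)

```text
time: 5.45
ee_pos: [0.5427, -0.3026, 0.0588]
tcp_rot: [0.503, -0.496, -0.5, 0.501]
force: [-1.5, 1.1, -0.8]
grip_width: 0.0294
```

Request:
servo_tool(
  deltas=[
    {"translation": [0,0,0],"turn": [0,0,0]},
    {"translation": [0,0,0],"turn": [0,0,0]},
    {"translation": [0,0,0],"turn": [0,0,0]},
  ],
)

```text
time: 5.7
ee_pos: [0.5469, -0.3069, 0.0676]
tcp_rot: [-0.499, 0.501, 0.5, -0.5]
force: [-0.9, 1.1, -1.2]
grip_width: 0.0295
```

```bash
python3 - <<'E'
from h import *
o=monitor.get_obs();print(o['ee_pos'],o['force'],o['joint_velocities'].round(3))
c=snap('wrist','w6')
c=snap('scene','s6');cv2.imwrite('pics/s6c.png',cv2.resize(c['frame'][120:320,60:260,::-1],None,fx=3,fy=3,interpolation=cv2.INTER_CUBIC))
E
```

```text
[ 0.54690512 -0.30693584  0.06760024] [-0.94387353  1.09791352 -1.18270302] [-0.006 -0.024 -0.023 -0.    -0.003 -0.001]
```

View pics/w6.png

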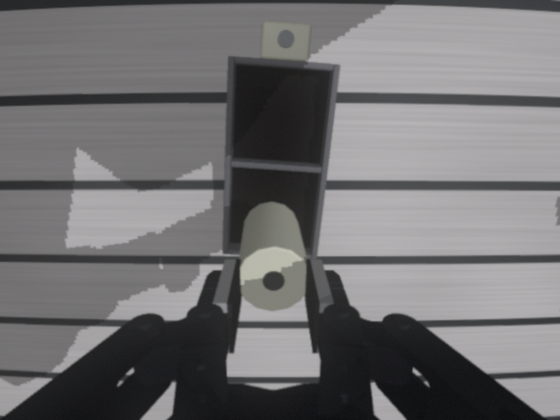

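View pics/s6c.png

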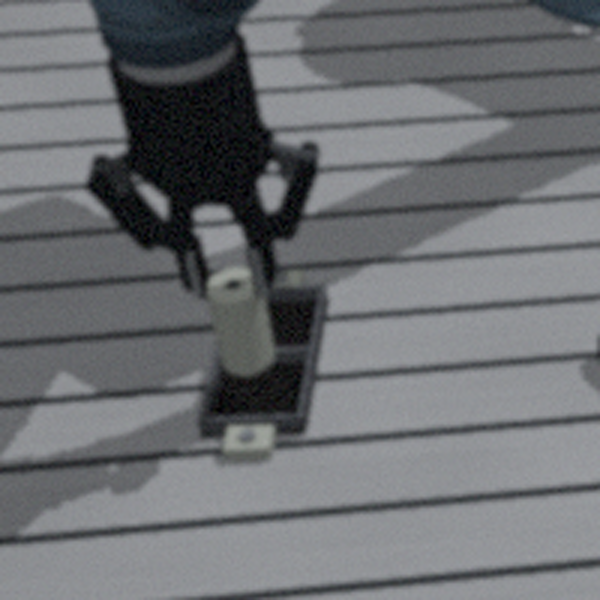

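Request:
servo_tool(
  deltas=[
    {"translation": [0,1.7,0],"turn": [0,0,0]},
    {"translation": [0,1.2,0],"turn": [0,0,0]},
    {"translation": [0,0.5,0],"turn": [0,0,0]},
    {"translation": [0,0,0],"turn": [0,0,0]},
    {"translation": [0,0,0],"turn": [0,0,0]},
    {"translation": [0,0,0],"turn": [0,0,0]},
  ],
)

```text
time: 6.3
ee_pos: [0.5461, -0.3072, 0.0329]
tcp_rot: [-0.499, 0.501, 0.5, -0.5]
force: [-1.1, 1.0, 5.4]
grip_width: 0.0292
```

```bash
python3 - <<'E'
from h import *
o=monitor.get_obs();print(o['ee_pos'],o['force'],o['joint_velocities'].round(3))
c=snap('wrist','w7');P=cloud(c);print(np.percentile(P[:,:,2][265:300,255:290],[20,50,80]))
print(slab(P,(240,230,308,320),.05,.09,None,c))
E
```

```text
[ 0.54611458 -0.30724875  0.03290598] [-1.05922319  1.04576503  5.38325458] [-0.002 -0.002  0.001 -0.001 -0.002  0.   ]
[0.06796826 0.0684573  0.06898986]
{'n': 4719, 'z': 0.0683, 'rect': [array([ 543.5, -305.9]), array([31.6, 44.5]), np.float64(88.1)], 'circ': [array([ 544.3, -302.3]), np.float64(24.7)], 'ell': [array([ 543.8, -306.4]), array([33.6, 45.7]), np.float64(101.2)]}
```

Request:
servo_tool(
  deltas=[
    {"translation": [0,0,0],"turn": [0,0,0]},
    {"translation": [0,0,0],"turn": [0,0,0]},
    {"translation": [0,0,0],"turn": [0,0,0]},
    {"translation": [0,-2,0],"turn": [0,0,0]},
    {"translation": [0,-4,0],"turn": [0,0,0]},
    {"translation": [0,-4,0],"turn": [0,0,0]},
    {"translation": [0,-4,0],"turn": [0,0,0]},
  ],
  grip=0.62,
)

```text
time: 6.93
ee_pos: [0.5447, -0.3062, 0.1722]
tcp_rot: [0.501, -0.499, -0.5, 0.5]
force: [0.3, -1.1, -0.1]
grip_width: 0.0528
```

```bash
python3 - <<'E'
from h import *
o=monitor.get_obs();print(o['ee_pos'],o['force'],o['joint_velocities'].round(3))
c=snap('wrist','w8')
E
```

```text
[ 0.54472259 -0.3061775   0.17220409] [ 0.29867263 -1.14148794 -0.09535418] [-0.001 -0.503 -0.352 -0.     0.833  0.001]
```

View pics/w8.png

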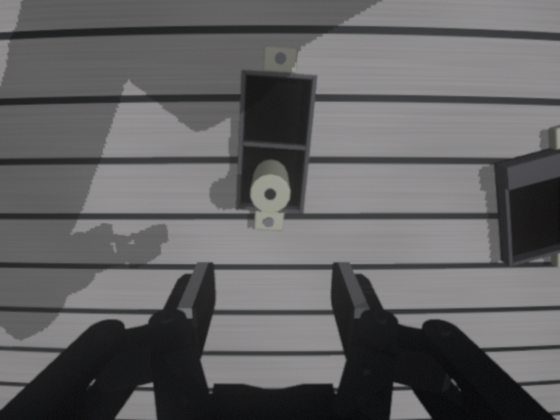

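Request:
servo_tool(
  deltas=[
    {"translation": [4.1,0,0],"turn": [0,0,0]},
    {"translation": [4.1,0,0],"turn": [0,0,0]},
    {"translation": [4.1,0,0],"turn": [0,0,0]},
    {"translation": [4.1,0,0],"turn": [0,0,0]},
    {"translation": [4.1,0,0],"turn": [0,0,0]},
    {"translation": [4.1,0,0],"turn": [0,0,0]},
    {"translation": [4.1,0,0],"turn": [0,0,0]},
    {"translation": [4.1,0,0],"turn": [0,0,0]},
    {"translation": [4.1,0,0],"turn": [0,0,0]},
    {"translation": [4.1,0,0],"turn": [0,0,0]},
  ],
)

```text
time: 7.82
ee_pos: [0.545, 0.1053, 0.1712]
tcp_rot: [-0.5, 0.5, 0.5, -0.5]
force: [-0.2, -0.0, 0.5]
grip_width: 0.053
```

Request:
servo_tool(
  deltas=[
    {"translation": [4.1,0,0.1],"turn": [0,0,0]},
    {"translation": [4.1,0,0.1],"turn": [0,0,0]},
    {"translation": [4.1,0,0.1],"turn": [0,0,0]},
    {"translation": [4.0,0,0.1],"turn": [0,0,0]},
    {"translation": [1.7,0,0.1],"turn": [0,0,0]},
    {"translation": [0,1,0],"turn": [0,0,0]},
    {"translation": [0,0,0],"turn": [0,0,0]},
    {"translation": [0,0,0],"turn": [0,0,0]},
    {"translation": [0,0,0],"turn": [0,0,0]},
  ],
)

```text
time: 8.57
ee_pos: [0.5406, 0.282, 0.161]
tcp_rot: [0.501, -0.5, -0.499, 0.5]
force: [0.2, 0.4, 0.1]
grip_width: 0.0527
```

```bash
python3 - <<'E'
from h import *
o=monitor.get_obs();print(o['ee_pos'],o['force'],o['joint_velocities'].round(3))
c=snap('wrist','w9')
E
```

```text
[0.54061466 0.28197233 0.16095812] [0.16445439 0.40185873 0.09004643] [-0.005 -0.01  -0.01   0.001  0.001  0.002]
```

View pics/w9.png

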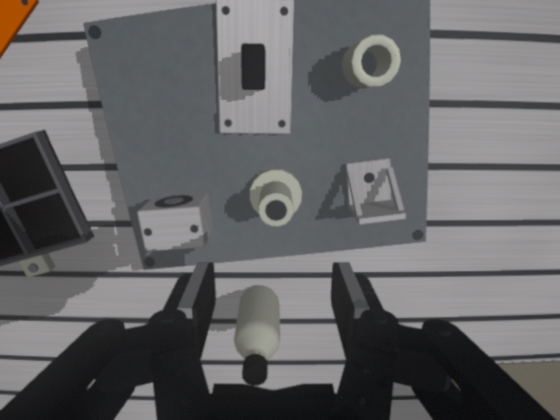

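```bash
python3 - <<'E'
from h import *
c=load('w9');P=cloud(c)
for nm,roi,lo,hi in [('bush',(245,160,310,235),.087,.1),('sleeve',(335,30,410,100),.08,.092),('block',(130,180,215,255),.085,.1),('bracket',(340,150,410,225),.08,.1),('cbar',(235,35,275,100),.078,.09),('cover',(210,0,300,140),.0535,.06)]:
    print(nm,slab(P,roi,lo,hi,None,c))
E
```

```text
bush {'n': 993, 'z': 0.0942, 'rect': [array([540.9, 283.9]), array([24.9, 26.9]), np.float64(89.8)], 'circ': [array([540.9, 283.9]), np.float64(13.8)], 'ell': [array([541.1, 284. ]), array([25.1, 26.9]), np.float64(88.8)]}
sleeve {'n': 1477, 'z': 0.0858, 'rect': [array([440.2, 350.6]), array([32.2, 34.4]), np.float64(0.7)], 'circ': [array([440.3, 350.7]), np.float64(17.3)], 'ell': [array([440.3, 350.6]), array([32.5, 33.9]), np.float64(24.4)]}
block {'n': 2685, 'z': 0.0901, 'rect': [array([558.2, 205.1]), array([35.4, 48.6]), np.float64(4.2)], 'circ': [array([558.3, 205.1]), np.float64(28.6)], 'ell': [array([558.4, 205.1]), array([39.2, 57. ]), np.float64(4.9)]}
bracket {'n': 623, 'z': 0.0882, 'rect': [array([546.3, 363.1]), array([16.1, 37.9]), np.float64(5.8)], 'circ': [array([545.8, 363.1]), np.float64(20.1)], 'ell': [array([546.4, 362.7]), array([18.9, 38.2]), np.float64(3.3)]}
cbar {'n': 1074, 'z': 0.084, 'rect': [array([443.7, 269. ]), array([15.4, 29.4]), np.float64(89.4)], 'circ': [array([443.7, 269.1]), np.float64(15.9)], 'ell': [array([443.4, 269.1]), array([16.8, 35.4]), np.float64(89.2)]}
cover {'n': 8815, 'z': 0.0561, 'rect': [array([444.3, 269. ]), array([56. , 94.9]), np.float64(89.5)], 'circ': [array([444.2, 269.3]), np.float64(54.8)], 'ell': [array([443.5, 268.9]), array([ 62.8, 116.3]), np.float64(88.7)]}
```

Request:
servo_tool(
  deltas=[
    {"translation": [0,4,0],"turn": [0,0,0]},
    {"translation": [0,3.6,0],"turn": [0,0,0]},
    {"translation": [0,2,0],"turn": [0,0,0]},
    {"translation": [0,0,0],"turn": [0,0,0]},
    {"translation": [0,0,0],"turn": [0,0,0]},
    {"translation": [0,0,0],"turn": [0,0,0]},
  ],
)

```text
time: 9.12
ee_pos: [0.5423, 0.2832, 0.0677]
tcp_rot: [-0.5, 0.501, 0.501, -0.499]
force: [-0.1, -0.1, 0.2]
grip_width: 0.053
```

Request:
servo_tool(
  deltas=[
    {"translation": [0,0,0],"turn": [0,0,0]},
    {"translation": [0,0,0],"turn": [0,0,0]},
    {"translation": [0,0,0],"turn": [0,0,0]},
    {"translation": [0,0,0],"turn": [0,0,0]},
    {"translation": [0,0,0],"turn": [0,0,0]},
  ],
  grip=0,
)

```text
time: 9.53
ee_pos: [0.5408, 0.2834, 0.066]
tcp_rot: [-0.5, 0.5, 0.5, -0.5]
force: [0.1, -0.8, 0.4]
grip_width: -0.0
```

```bash
python3 - <<'E'
from h import *
o=monitor.get_obs();print(o['ee_pos'],o['force'],o['grip_width'])
c=snap('wrist','w10')
c=snap('scene','s10');cv2.imwrite('pics/s10c.png',cv2.resize(c['frame'][120:290,340:510,::-1],None,fx=3.5,fy=3.5,interpolation=cv2.INTER_CUBIC))
E
```

```text
[0.54083754 0.28344812 0.06601919] [ 0.11689858 -0.82495917  0.36810554] -2.3458606973816834e-05
```

View pics/s10c.png

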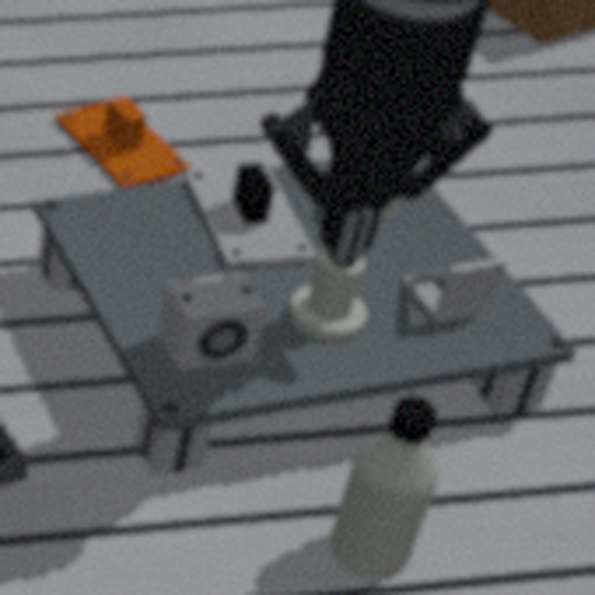

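View pics/w10.png

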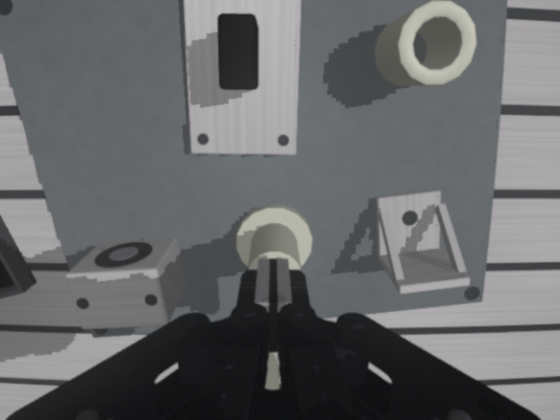

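```bash
python3 - <<'E'
from h import *
c=load('w10');P=cloud(c)
for v in range(236,320,6): print(v,[tuple(P[v,u].round(3)) for u in (262,285)])
c=load('w3');P=cloud(c)
print('open'); 
for v in range(262,320,8): print(v,[tuple(P[v,u].round(3)) for u in (208,338)])
c=load('w4');P=cloud(c)
print('roller'); 
for v in range(256,320,8): print(v,[tuple(P[v,u].round(3)) for u in (230,316)])
print(arm.pinch_z)
E
```

```text
236 [(np.float64(0.531), np.float64(0.278), np.float64(0.073)), (np.float64(0.531), np.float64(0.29), np.float64(0.073))]
242 [(np.float64(0.531), np.float64(0.278), np.float64(0.08)), (np.float64(0.531), np.float64(0.29), np.float64(0.081))]
248 [(np.float64(0.531), np.float64(0.279), np.float64(0.088)), (np.float64(0.531), np.float64(0.29), np.float64(0.089))]
254 [(np.float64(0.531), np.float64(0.279), np.float64(0.094)), (np.float64(0.531), np.float64(0.289), np.float64(0.095))]
260 [(np.float64(0.53), np.float64(0.279), np.float64(0.103)), (np.float64(0.529), np.float64(0.289), np.float64(0.104))]
266 [(np.float64(0.53), np.float64(0.279), np.float64(0.108)), (np.float64(0.529), np.float64(0.289), np.float64(0.109))]
272 [(np.float64(0.529), np.float64(0.279), np.float64(0.114)), (np.float64(0.53), np.float64(0.289), np.float64(0.113))]
278 [(np.float64(0.53), np.float64(0.279), np.float64(0.117)), (np.float64(0.53), np.float64(0.289), np.float64(0.118))]
284 [(np.float64(0.529), np.float64(0.28), np.float64(0.123)), (np.float64(0.53), np.float64(0.288), np.float64(0.122))]
290 
[... 1876 characters left out ...]
np.float64(0.227)), (np.float64(0.447), np.float64(0.215), np.float64(0.227))]
280 [(np.float64(0.447), np.float64(0.181), np.float64(0.233)), (np.float64(0.447), np.float64(0.214), np.float64(0.233))]
288 [(np.float64(0.447), np.float64(0.181), np.float64(0.238)), (np.float64(0.447), np.float64(0.214), np.float64(0.238))]
296 [(np.float64(0.447), np.float64(0.182), np.float64(0.243)), (np.float64(0.447), np.float64(0.213), np.float64(0.244))]
304 [(np.float64(0.448), np.float64(0.182), np.float64(0.248)), (np.float64(0.447), np.float64(0.213), np.float64(0.249))]
312 [(np.float64(0.451), np.float64(0.182), np.float64(0.248)), (np.float64(0.451), np.float64(0.213), np.float64(0.248))]
0.0187
```

```bash
python3 - <<'E'
from h import *
for f in ['wrist0','w3','w4','w8','w10']:
    c=load(f);P=cloud(c); print(f,[tuple(P[v,u].round(3)) for u,v in [(275,392),(275,405),(275,418),(240,410)]], c['range_z'][418,275])
c=load('wrist0');P=cloud(c)
for v in range(270,330,8): print(v,[tuple(P[v,u].round(3)) for u in (165,385)])
# closed fingers, edge search on w10 col 262: colour
c=load('w10');print([ (v,c['frame'][v,264].tolist(),round(float(c['range_z'][v,264]),4)) for v in range(230,290,4)])
cv2.imwrite('pics/w10c.png',cv2.resize(c['frame'][200:320,200:350,::-1],None,fx=5,fy=5,interpolation=cv2.INTER_CUBIC))
E
```

```text
wrist0 [(np.float64(0.194), np.float64(0.621), np.float64(0.306)), (np.float64(0.126), np.float64(0.643), np.float64(0.373)), (np.float64(0.194), np.float64(0.621), np.float64(0.314)), (np.float64(0.191), np.float64(0.613), np.float64(0.312))] 0.07880486
w3 [(np.float64(0.445), np.float64(0.199), np.float64(0.181)), (np.float64(0.444), np.float64(0.199), np.float64(0.186)), (np.float64(0.443), np.float64(0.199), np.float64(0.19)), (np.float64(0.443), np.float64(0.19), np.float64(0.188))] 0.07776462
w4 [(np.float64(0.448), np.float64(0.198), np.float64(0.286)), (np.float64(0.446), np.float64(0.198), np.float64(0.291)), (np.float64(0.447), np.float64(0.198), np.float64(0.294)), (np.float64(0.446), np.float64(0.19), np.float64(0.292))] 0.07875356
w8 [(np.float64(0.535), np.float64(-0.306), np.float64(0.279)), (np.float64(0.533), np.float64(-0.306), np.float64(0.284)), (np.float64(0.533), np.float64(-0.306), np.float64(0.288)), (np.float64(0.534), np.float64(-0.314), np.float64(0.285))] 0.077814765
w10 [(np.float64(0.531), np.float64(0.284), np.float64(0.172)), (np.float64(0.53), np.floa
[... 892 characters left out ...]
))]
318 [(np.float64(0.194), np.float64(0.576), np.float64(0.258)), (np.float64(0.218), np.float64(0.657), np.float64(0.262))]
326 [(np.float64(0.196), np.float64(0.575), np.float64(0.26)), (np.float64(0.22), np.float64(0.657), np.float64(0.263))]
[(230, [105, 106, 98], 0.1882), (234, [104, 105, 98], 0.1812), (238, [105, 106, 98], 0.1781), (242, [104, 105, 97], 0.1711), (246, [106, 107, 99], 0.1681), (250, [103, 102, 96], 0.1636), (254, [163, 164, 153], 0.1617), (258, [107, 108, 103], 0.1543), (262, [89, 91, 92], 0.1516), (266, [91, 91, 94], 0.148), (270, [90, 90, 91], 0.1455), (274, [90, 91, 92], 0.1404), (278, [89, 90, 92], 0.1386), (282, [88, 89, 91], 0.1354), (286, [88, 89, 91], 0.1324)]
```

View pics/w10c.png

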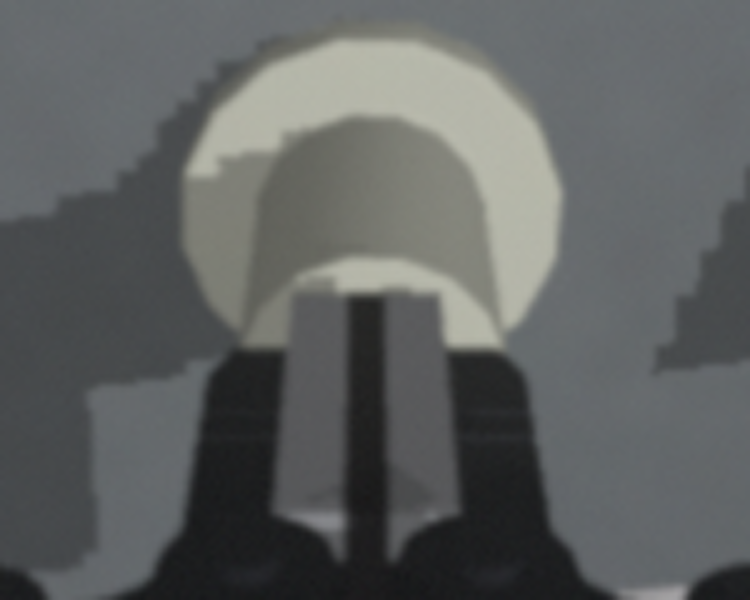

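Request:
servo_tool(
  deltas=[
    {"translation": [0,0,0],"turn": [0,0,0]},
    {"translation": [0,0,0],"turn": [0,0,0]},
    {"translation": [0,0,0],"turn": [0,0,0]},
    {"translation": [0,0,0],"turn": [0,0,0]},
    {"translation": [0,2,0],"turn": [0,0,0]},
    {"translation": [0,1.6,0],"turn": [0,0,0]},
    {"translation": [0,0,0],"turn": [0,0,0]},
    {"translation": [0,0,0],"turn": [0,0,0]},
  ],
  grip=0.62,
)

```text
time: 10.3
ee_pos: [0.5398, 0.2831, 0.0286]
tcp_rot: [0.5, -0.5, -0.499, 0.501]
force: [0.1, -0.8, 0.2]
grip_width: 0.0532
```

Request:
servo_tool(
  deltas=[
    {"translation": [0,0,0],"turn": [0,0,0]},
    {"translation": [0,0,0],"turn": [0,0,0]},
    {"translation": [0,0,0],"turn": [0,0,0]},
    {"translation": [0,0,0],"turn": [0,0,0]},
    {"translation": [0,0,0],"turn": [0,0,0]},
  ],
  grip=0,
)

```text
time: 10.72
ee_pos: [0.5418, 0.2837, 0.0311]
tcp_rot: [-0.5, 0.501, 0.501, -0.499]
force: [-0.5, 0.2, 5.7]
grip_width: 0.024
```

```bash
python3 - <<'E'
from h import *
o=monitor.get_obs();print(o['ee_pos'],o['force'],o['grip_width'])
c=snap('wrist','w11')
E
```

```text
[0.54180291 0.28369389 0.03106222] [-0.53698497  0.2034143   5.70673263] 0.02397458735234013
```

View pics/w11.png

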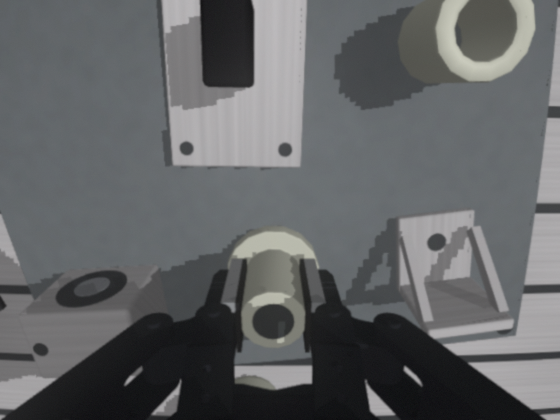

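Request:
servo_tool(
  deltas=[
    {"translation": [0,-2,0],"turn": [0,0,0]},
    {"translation": [0,-4,0],"turn": [0,0,0]},
    {"translation": [0,-3,0],"turn": [0,0,0]},
    {"translation": [-2,0,0.3],"turn": [0,0,0]},
    {"translation": [-4,0,0.4],"turn": [0,0,0]},
    {"translation": [-4,0,0.4],"turn": [0,0,0]},
    {"translation": [-4,0,0.4],"turn": [0,0,0]},
    {"translation": [-4,0,0.4],"turn": [0,0,0]},
    {"translation": [-4,0,0.4],"turn": [0,0,0]},
    {"translation": [-4,0,0.4],"turn": [0,0,0]},
  ],
)

```text
time: 11.6
ee_pos: [0.5126, 0.0217, 0.1193]
tcp_rot: [0.5, -0.5, -0.5, 0.5]
force: [1.0, 0.1, -0.8]
grip_width: 0.0238
```

Request:
servo_tool(
  deltas=[
    {"translation": [-4,0,0.4],"turn": [0,0,0]},
    {"translation": [-4,0,0.4],"turn": [0,0,0]},
    {"translation": [-4,0,0.4],"turn": [0,0,0]},
    {"translation": [-4,0,0.4],"turn": [0,0,0]},
    {"translation": [-4,0,0.4],"turn": [0,0,0]},
    {"translation": [-4,0,0.4],"turn": [0,0,0]},
    {"translation": [-4,0,0.4],"turn": [0,0,0]},
    {"translation": [-4,0,0.4],"turn": [0,0,0]},
    {"translation": [-0.6,0,0],"turn": [0,0,0]},
    {"translation": [0,0,0],"turn": [0,0,0]},
  ],
)

```text
time: 12.43
ee_pos: [0.4808, -0.3048, 0.1194]
tcp_rot: [0.501, -0.501, -0.499, 0.499]
force: [-0.5, 0.1, -0.2]
grip_width: 0.0239
```

Request:
servo_tool(
  deltas=[
    {"translation": [0,3,0],"turn": [0,0,0]},
    {"translation": [0,3,0],"turn": [0,0,0]},
    {"translation": [0,3,0],"turn": [0,0,0]},
    {"translation": [0,0,0],"turn": [0,0,0]},
    {"translation": [0,0,0],"turn": [0,0,0]},
    {"translation": [0,0,0],"turn": [0,0,0]},
  ],
)

```text
time: 12.93
ee_pos: [0.4824, -0.3024, 0.0311]
tcp_rot: [-0.499, 0.5, 0.5, -0.5]
force: [1.0, -0.7, -0.6]
grip_width: 0.0235
```

```bash
python3 - <<'E'
from h import *
o=monitor.get_obs();print(o['ee_pos'],o['force'],o['grip_width'])
c=snap('wrist','w12')
E
```

```text
[ 0.48240859 -0.30237025  0.03105472] [ 1.02982213 -0.74093112 -0.57297231] 0.023540535616471032
```

View pics/w12.png

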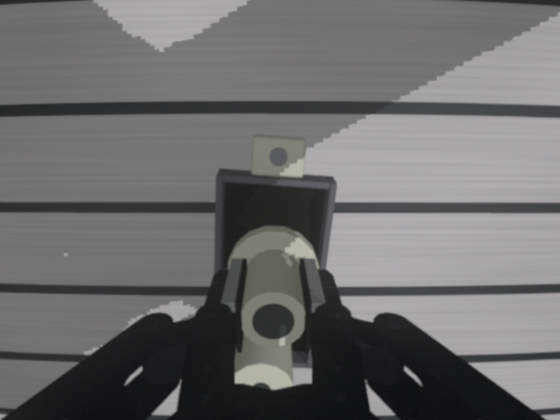

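Request:
servo_tool(
  deltas=[
    {"translation": [0,2,0],"turn": [0,0,0]},
    {"translation": [0,1.6,0],"turn": [0,0,0]},
    {"translation": [0,0.6,0],"turn": [0,0,0]},
    {"translation": [0,0.4,0],"turn": [0,0,0]},
    {"translation": [0,0,0],"turn": [0,0,0]},
    {"translation": [0,0,0],"turn": [0,0,0]},
  ],
)

```text
time: 13.48
ee_pos: [0.4826, -0.3036, -0.0147]
tcp_rot: [-0.499, 0.501, 0.5, -0.5]
force: [0.7, -0.9, -1.0]
grip_width: 0.024
```

```bash
python3 - <<'E'
from h import *
o=monitor.get_obs();print(o['ee_pos'],o['force'],o['grip_width'])
c=snap('wrist','w13');P=cloud(c);print(slab(P,(230,295,315,345),.03,.06,None,c))
E
```

```text
[ 0.48257926 -0.30361796 -0.01469453] [ 0.73892873 -0.94973176 -1.04232005] 0.023969035691046865
{'n': 3915, 'z': 0.0486, 'rect': [array([ 482.9, -303.5]), array([31.5, 22.3]), np.float64(90.0)], 'circ': [array([ 482.7, -303.5]), np.float64(18.9)], 'ell': [array([ 482.4, -303.4]), array([25.2, 36.7]), np.float64(179.3)]}
```

Request:
servo_tool(
  deltas=[
    {"translation": [0,0.2,0],"turn": [0,0,0]},
    {"translation": [0,0.1,0],"turn": [0,0,0]},
    {"translation": [0,0,0],"turn": [0,0,0]},
    {"translation": [0,0,0],"turn": [0,0,0]},
  ],
)

```text
time: 13.87
ee_pos: [0.4825, -0.3036, -0.015]
tcp_rot: [-0.5, 0.5, 0.5, -0.5]
force: [-9.8, 8.0, 26.7]
grip_width: 0.0237
```

Request:
servo_tool(
  deltas=[
    {"translation": [0,0,0],"turn": [0,0,0]},
    {"translation": [0,0,0],"turn": [0,0,0]},
    {"translation": [0,0,0],"turn": [0,0,0]},
    {"translation": [0,-2,0],"turn": [0,0,0]},
    {"translation": [0,-4,0],"turn": [0,0,0]},
    {"translation": [0,-4,0],"turn": [0,0,0]},
    {"translation": [0,-4,0],"turn": [0,0,0]},
  ],
  grip=0.5,
)

```text
time: 14.45
ee_pos: [0.4808, -0.3021, 0.1214]
tcp_rot: [0.501, -0.5, -0.5, 0.5]
force: [-0.1, -1.0, 0.4]
grip_width: 0.043
```

```bash
python3 - <<'E'
from h import *
o=monitor.get_obs();print(o['ee_pos'],o['force'],o['grip_width'])
c=snap('wrist','w14')
E
```

```text
[ 0.48079457 -0.30212262  0.12140522] [-0.08399842 -1.04649562  0.38469636] 0.04300726013513912
```

View pics/w14.png

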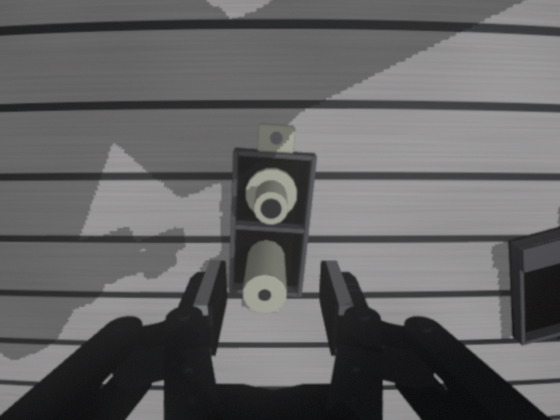

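Request:
servo_tool(
  deltas=[
    {"translation": [3.9,0,-0.6],"turn": [0,0,0]},
    {"translation": [3.9,0,-0.6],"turn": [0,0,0]},
    {"translation": [3.9,0,-0.6],"turn": [0,0,0]},
    {"translation": [3.9,0,-0.6],"turn": [0,0,0]},
    {"translation": [3.9,0,-0.6],"turn": [0,0,0]},
    {"translation": [3.9,0,-0.6],"turn": [0,0,0]},
    {"translation": [3.9,0,-0.6],"turn": [0,0,0]},
    {"translation": [3.9,0,-0.6],"turn": [0,0,0]},
    {"translation": [3.9,0,-0.6],"turn": [0,0,0]},
    {"translation": [3.9,0,-0.6],"turn": [0,0,0]},
  ],
  grip=0.65,
)

```text
time: 15.33
ee_pos: [0.5414, 0.0893, 0.1202]
tcp_rot: [-0.5, 0.5, 0.5, -0.5]
force: [0.3, 0.8, 0.1]
grip_width: 0.0556
```

Request:
servo_tool(
  deltas=[
    {"translation": [3.9,0,-0.6],"turn": [0,0,0]},
    {"translation": [3.9,0,-0.6],"turn": [0,0,0]},
    {"translation": [3.9,0,-0.5],"turn": [0,0,0]},
    {"translation": [0,0,0],"turn": [0,7.15,0]},
    {"translation": [0,0,0],"turn": [0,7.15,0]},
    {"translation": [0,0,0],"turn": [0,7.15,0]},
    {"translation": [0,0,0],"turn": [0,7.15,0]},
    {"translation": [0,0,0],"turn": [0,7.15,0]},
    {"translation": [0,0,0],"turn": [0,7.15,0]},
    {"translation": [0,0,0],"turn": [0,7.15,0]},
  ],
)

```text
time: 16.17
ee_pos: [0.5584, 0.2043, 0.1199]
tcp_rot: [0.665, -0.665, -0.239, 0.24]
force: [0.5, -0.6, 0.3]
grip_width: 0.0552
```

Request:
servo_tool(
  deltas=[
    {"translation": [0,0,0],"turn": [0,7.15,0]},
    {"translation": [0,0,0],"turn": [0,7.15,0]},
    {"translation": [0,0,0],"turn": [0,7.15,0]},
    {"translation": [0,0,0],"turn": [0,7.15,0]},
    {"translation": [0,0,0],"turn": [0,7.15,0]},
    {"translation": [0,0,0],"turn": [0,0,0]},
    {"translation": [0,0,0],"turn": [0,0,0]},
    {"translation": [0,0,0],"turn": [0,0,0]},
  ],
)

```text
time: 16.83
ee_pos: [0.5585, 0.2043, 0.1202]
tcp_rot: [-0.707, 0.707, 0.027, -0.027]
force: [-0.1, 0.6, -0.3]
grip_width: 0.0556
```

```bash
cat >> h.py <<'E'
from scipy.spatial.transform import Rotation as Rot
def st():
    o=monitor.get_obs(); M=Rot.from_quat(o['tcp_rot'],scalar_first=True).as_matrix()
    print('t',round(o['time'],2),'p',(o['ee_pos']*1000).round(1),'yaw',np.degrees(np.arctan2(M[1,0],M[0,0])).round(2),'down',M[:,1].round(3),'F',o['force'].round(1),'w',round(o['grip_width'],4),'jv',np.abs(o['joint_velocities']).max().round(3),'q',o['joint_pos'].round(2))
    return o,M
E
python3 - <<'E'
from h import *
st()
c=snap('wrist','w15')
E
```

```text
t 16.83 p [558.5 204.3 120.2] yaw 4.33 down [-0. -0. -1.] F [-0.1  0.6 -0.3] w 0.0556 jv 0.01 q [ 0.16  0.2   1.76 -0.    1.18  0.08]
```

View pics/w15.png

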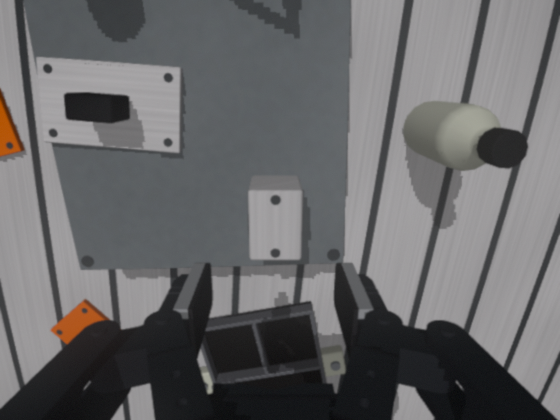

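```bash
python3 - <<'E'
from h import *
c=load('w15');P=cloud(c)
for nm,roi,lo,hi in [('block',(240,180,310,265),.085,.1),('cbar',(50,80,140,130),.078,.09),('cover',(30,50,190,160),.0535,.06)]:
    print(nm,slab(P,roi,lo,hi,None,c))
E
```

```text
block {'n': 3863, 'z': 0.09, 'rect': [array([559.6, 205.8]), array([34.1, 47.9]), np.float64(4.2)], 'circ': [array([559.4, 205.7]), np.float64(28.4)], 'ell': [array([559.5, 205.8]), array([38.2, 56.8]), np.float64(3.8)]}
cbar {'n': 1440, 'z': 0.0839, 'rect': [array([445.5, 269.2]), array([16.4, 31.8]), np.float64(89.1)], 'circ': [array([445.5, 269.4]), np.float64(16.8)], 'ell': [array([445.5, 269.2]), array([17.7, 37.1]), np.float64(88.5)]}
cover {'n': 10284, 'z': 0.056, 'rect': [array([444.1, 269. ]), array([56.3, 96.3]), np.float64(89.0)], 'circ': [array([444.4, 269.2]), np.float64(54.8)], 'ell': [array([444.5, 269.1]), array([ 63.4, 116.7]), np.float64(89.0)]}
```

Request:
servo_tool(
  deltas=[
    {"translation": [0.1,3,0.1],"turn": [0,0,0]},
    {"translation": [0,3,0],"turn": [0,0,0]},
    {"translation": [0,2.2,0],"turn": [0,0,0]},
    {"translation": [0,1,0],"turn": [0,0,0]},
    {"translation": [0,0,0],"turn": [0,0,0]},
    {"translation": [0,0,0],"turn": [0,0,0]},
  ],
)

```text
time: 17.38
ee_pos: [0.5598, 0.2054, 0.0289]
tcp_rot: [-0.707, 0.707, 0.026, -0.026]
force: [-0.0, 0.9, 0.8]
grip_width: 0.0555
```

Request:
servo_tool(
  deltas=[
    {"translation": [0,0,0],"turn": [0,0,0]},
    {"translation": [0,0,0],"turn": [0,0,0]},
    {"translation": [0,0,0],"turn": [0,0,0]},
    {"translation": [0,0,0],"turn": [0,0,0]},
    {"translation": [0,0,0],"turn": [0,0,0]},
  ],
  grip=0,
)

```text
time: 17.8
ee_pos: [0.5613, 0.2057, 0.0308]
tcp_rot: [0.707, -0.706, -0.027, 0.024]
force: [0.3, 0.4, 6.9]
grip_width: 0.0326
```

Request:
servo_tool(
  deltas=[
    {"translation": [0,-2,0],"turn": [0,0,0]},
    {"translation": [0,-3,0],"turn": [0,0,0]},
    {"translation": [0,-3,0],"turn": [0,0,0]},
    {"translation": [0,0,0],"turn": [0,0,0]},
    {"translation": [0,0,0],"turn": [0,0,0]},
  ],
)

```text
time: 18.22
ee_pos: [0.5609, 0.2057, 0.1107]
tcp_rot: [0.707, -0.706, -0.027, 0.024]
force: [1.4, -0.1, -2.5]
grip_width: 0.0332
```

```bash
python3 - <<'E'
from h import *
st()
c=snap('wrist','w16')
E
```

```text
t 18.22 p [560.9 205.7 110.7] yaw 4.18 down [ 0.004  0.001 -1.   ] F [ 1.4 -0.1 -2.5] w 0.0332 jv 0.052 q [ 0.16  0.22  1.76 -0.    1.16  0.09]
```

View pics/w16.png

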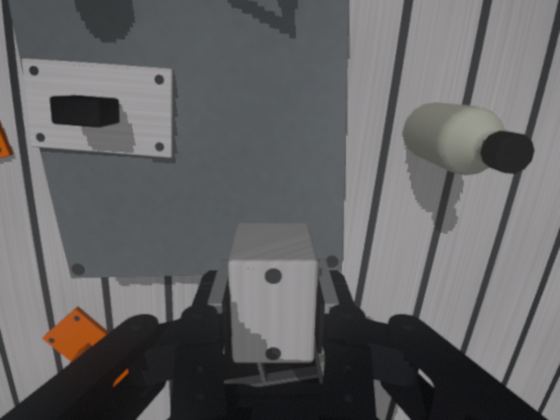

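Request:
servo_tool(
  deltas=[
    {"translation": [0,0,0],"turn": [0,-5.75,0]},
    {"translation": [0,0,0],"turn": [0,-5.75,0]},
    {"translation": [-0.44,0,-3.92],"turn": [0,0,0]},
    {"translation": [-0.44,0,-3.92],"turn": [0,0,0]},
    {"translation": [-0.44,0,-3.92],"turn": [0,0,0]},
    {"translation": [-0.44,0,-3.92],"turn": [0,0,0]},
    {"translation": [0,3,0],"turn": [0,0,0]},
    {"translation": [0,3,0],"turn": [0,0,0]},
    {"translation": [0,2,0],"turn": [0,0,0]},
    {"translation": [0,0,0],"turn": [0,0,0]},
  ],
)

```text
time: 19.1
ee_pos: [0.5786, 0.0498, 0.0211]
tcp_rot: [0.702, -0.699, -0.091, 0.101]
force: [-0.9, -0.2, -2.3]
grip_width: 0.0329
```

Request:
servo_tool(
  deltas=[
    {"translation": [0,0,0],"turn": [0,0,0]},
    {"translation": [0,0,0],"turn": [0,0,0]},
  ],
)

```text
time: 19.27
ee_pos: [0.5852, 0.0498, 0.0289]
tcp_rot: [-0.7, 0.701, 0.097, -0.096]
force: [0.0, -0.8, -1.2]
grip_width: 0.0331
```

```bash
python3 - <<'E'
from h import *
st()
c=snap('wrist','w17')
P=cloud(c); print(slab(P,(225,275,325,370),.08,.10,None,c))
s=snap('scene','s17');cv2.imwrite('pics/s17c.png',cv2.resize(s['frame'][160:310,230:400,::-1],None,fx=4,fy=4,interpolation=cv2.INTER_CUBIC))
E
```

```text
t 19.27 p [585.2  49.8  28.9] yaw 15.69 down [ 0. -0. -1.] F [ 0.  -0.8 -1.2] w 0.0331 jv 0.024 q [-0.11  0.31  1.82 -0.    1.01 -0.38]
{'n': 8445, 'z': 0.0882, 'rect': [array([586.4,  46.9]), array([40. , 40.4]), np.float64(15.6)], 'circ': [array([586.2,  47.2]), np.float64(26.3)], 'ell': [array([586.3,  47. ]), array([44.5, 46.2]), np.float64(8.3)]}
```

View pics/w17.png

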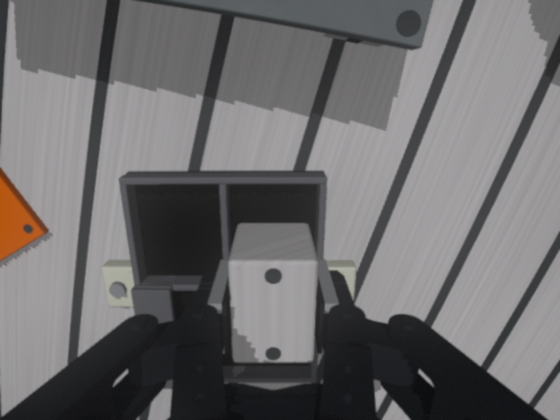

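View pics/s17c.png

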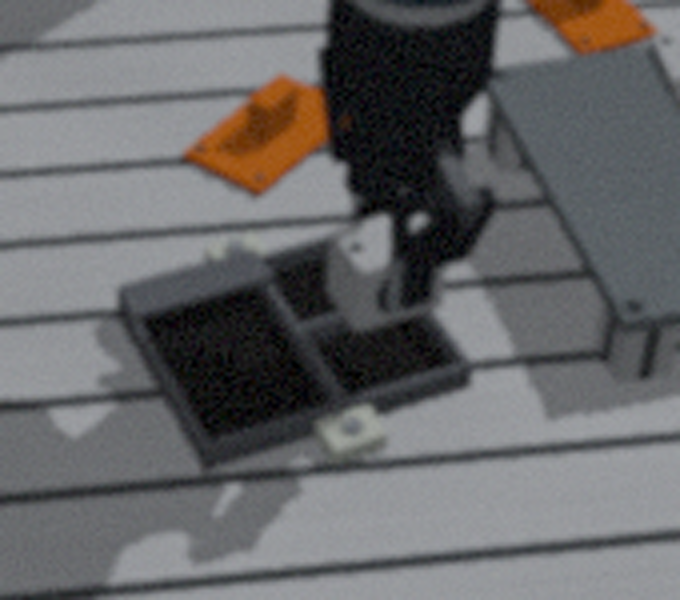

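Request:
servo_tool(
  deltas=[
    {"translation": [0,2,0],"turn": [0,0,0]},
    {"translation": [0,1.4,0],"turn": [0,0,0]},
    {"translation": [0,0.7,0],"turn": [0,0,0]},
    {"translation": [0,0.2,0],"turn": [0,0,0]},
    {"translation": [0,0,0],"turn": [0,0,0]},
    {"translation": [0,0,0],"turn": [0,0,0]},
    {"translation": [0,0,0],"turn": [0,0,0]},
  ],
)

```text
time: 19.95
ee_pos: [0.5855, 0.0496, -0.0139]
tcp_rot: [-0.7, 0.701, 0.097, -0.096]
force: [-0.2, 0.7, -0.9]
grip_width: 0.0328
```

```bash
python3 - <<'E'
from h import *
st()
c=snap('wrist','w18')
P=cloud(c); print(slab(P,(225,275,325,370),.03,.06,None,c))
E
```

```text
t 19.95 p [585.5  49.6 -13.9] yaw 15.68 down [ 0.001 -0.    -1.   ] F [-0.2  0.7 -0.9] w 0.0328 jv 0.001 q [-0.11  0.39  1.82 -0.    0.93 -0.38]
{'n': 8499, 'z': 0.0454, 'rect': [array([586.9,  46.8]), array([40.4, 40.4]), np.float64(15.5)], 'circ': [array([586.7,  47.7]), np.float64(26.7)], 'ell': [array([586.7,  47. ]), array([45. , 46.4]), np.float64(11.4)]}
```

View pics/w18.png

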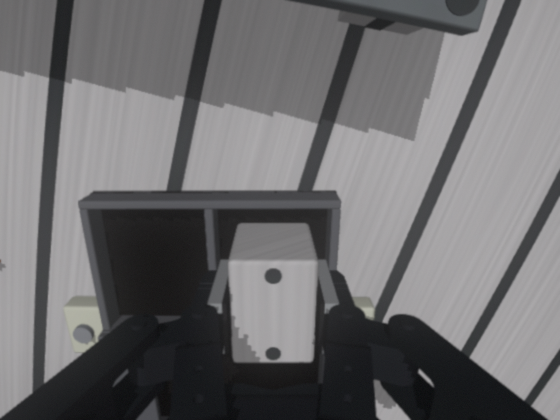

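Request:
servo_tool(
  deltas=[
    {"translation": [0,0.15,0],"turn": [0,0,0]},
    {"translation": [0,0,0],"turn": [0,0,0]},
    {"translation": [0,0,0],"turn": [0,0,0]},
  ],
)

```text
time: 20.25
ee_pos: [0.5857, 0.0495, -0.0152]
tcp_rot: [-0.7, 0.701, 0.097, -0.096]
force: [-0.5, -0.4, 2.7]
grip_width: 0.0333
```

Request:
servo_tool(
  deltas=[
    {"translation": [0,0,0],"turn": [0,0,0]},
    {"translation": [0,0,0],"turn": [0,0,0]},
    {"translation": [0,0,0],"turn": [0,0,0]},
    {"translation": [0,-2,0],"turn": [0,0,0]},
    {"translation": [0,-4,0],"turn": [0,0,0]},
    {"translation": [0,-4,0],"turn": [0,0,0]},
    {"translation": [0,-2,0],"turn": [0,0,0]},
  ],
  grip=0.55,
)

```text
time: 20.83
ee_pos: [0.5873, 0.0495, 0.1089]
tcp_rot: [-0.7, 0.701, 0.099, -0.094]
force: [0.0, -0.0, 1.1]
grip_width: 0.047
```

Request:
servo_tool(
  deltas=[
    {"translation": [0,0,0],"turn": [0,-7.15,0]},
    {"translation": [0,0,0],"turn": [0,-7.15,0]},
    {"translation": [0,0,0],"turn": [0,-7.15,0]},
    {"translation": [0,0,0],"turn": [0,-7.15,0]},
    {"translation": [0,0,0],"turn": [0,-7.15,0]},
    {"translation": [0,0,0],"turn": [0,-7.15,0]},
    {"translation": [0,0,0],"turn": [0,-7.15,0]},
    {"translation": [0,0,0],"turn": [0,-7.15,0]},
    {"translation": [0,0,0],"turn": [0,-7.15,0]},
    {"translation": [0,0,0],"turn": [0,-7.15,0]},
  ],
)

```text
time: 21.67
ee_pos: [0.5847, 0.0497, 0.1038]
tcp_rot: [0.511, -0.511, -0.489, 0.489]
force: [0.0, -0.2, 0.0]
grip_width: 0.0471
```

```bash
python3 - <<'E'
from h import *
st()
c=snap('wrist','w19')
E
```

```text
t 21.67 p [584.7  49.7 103.8] yaw 87.53 down [-0.  0. -1.] F [ 0.  -0.2  0. ] w 0.0471 jv 1.48 q [-0.11  0.21  1.79  0.    1.14 -1.64]
```

View pics/w19.png

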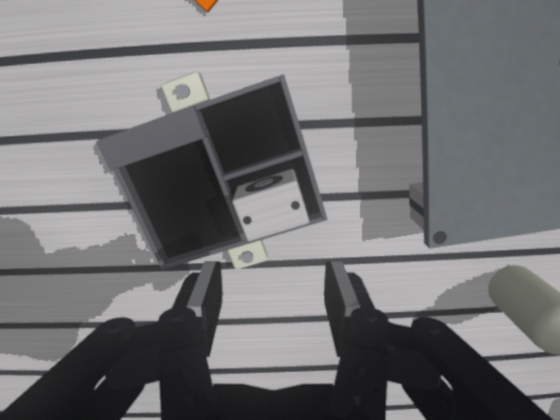

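Request:
servo_tool(
  deltas=[
    {"translation": [3.26,0,1.77],"turn": [0,0,0]},
    {"translation": [3.26,0,1.77],"turn": [0,0,0]},
    {"translation": [3.26,0,1.77],"turn": [0,0,0]},
    {"translation": [3.26,0,1.77],"turn": [0,0,0]},
    {"translation": [3.26,0,1.77],"turn": [0,0,0]},
    {"translation": [3.26,0,1.77],"turn": [0,0,0]},
    {"translation": [3.26,0,1.77],"turn": [0,0,0]},
    {"translation": [3.26,0,1.77],"turn": [0,0,0]},
    {"translation": [3.26,0,1.77],"turn": [0,0,0]},
    {"translation": [0,0,0],"turn": [0,0,0]},
  ],
  grip=0.62,
)

```text
time: 22.55
ee_pos: [0.4372, 0.355, 0.104]
tcp_rot: [0.512, -0.511, -0.489, 0.488]
force: [0.1, -0.9, -0.4]
grip_width: 0.0527
```

Request:
servo_tool(
  deltas=[
    {"translation": [0,2,0],"turn": [0,0,0]},
    {"translation": [0,0,0],"turn": [0,0,0]},
    {"translation": [0,0,0],"turn": [0,0,0]},
    {"translation": [0,0,0],"turn": [0,0,0]},
  ],
)

```text
time: 22.88
ee_pos: [0.4407, 0.3501, 0.0843]
tcp_rot: [-0.513, 0.513, 0.487, -0.487]
force: [0.1, 0.2, -0.3]
grip_width: 0.0529
```

```bash
python3 - <<'E'
from h import *
st()
c=snap('wrist','w20');P=cloud(c)
print(slab(P,(200,150,345,300),.08,.092,None,c))
E
```

```text
t 22.88 p [440.7 350.1  84.3] yaw 87.07 down [ 0. -0. -1.] F [ 0.1  0.2 -0.3] w 0.0529 jv 0.012 q [ 0.47  0.18  1.86 -0.    1.1  -1.05]
{'n': 2074, 'z': 0.0858, 'rect': [array([438.7, 351.3]), array([33.1, 34.5]), np.float64(87.0)], 'circ': [array([438.4, 351.2]), np.float64(17.6)], 'ell': [array([438.4, 351.3]), array([32.8, 34.6]), np.float64(87.1)]}
```

View pics/w20.png

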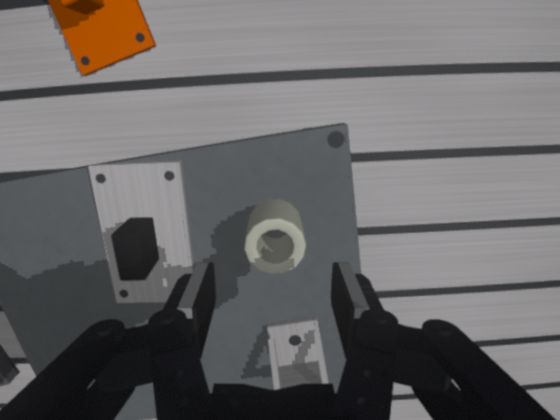

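Request:
servo_tool(
  deltas=[
    {"translation": [0.1,2.5,0.1],"turn": [0,0,0]},
    {"translation": [0,2.2,0],"turn": [0,0,0]},
    {"translation": [0,1.1,0],"turn": [0,0,0]},
    {"translation": [0,0,0],"turn": [0,0,0]},
    {"translation": [0,0,0],"turn": [0,0,0]},
  ],
)

```text
time: 23.35
ee_pos: [0.4396, 0.3514, 0.0262]
tcp_rot: [0.512, -0.512, -0.487, 0.487]
force: [0.7, 0.0, 1.2]
grip_width: 0.0529
```

Request:
servo_tool(
  deltas=[
    {"translation": [0,0,0],"turn": [0,0,0]},
    {"translation": [0,0,0],"turn": [0,0,0]},
    {"translation": [0,0,0],"turn": [0,0,0]},
    {"translation": [0,0,0],"turn": [0,0,0]},
    {"translation": [0,0,0],"turn": [0,0,0]},
  ],
  grip=0,
)

```text
time: 23.77
ee_pos: [0.4409, 0.3524, 0.028]
tcp_rot: [-0.512, 0.513, 0.489, -0.486]
force: [-0.7, 0.2, 6.4]
grip_width: 0.033
```

Request:
servo_tool(
  deltas=[
    {"translation": [0,-2,0],"turn": [0,0,0]},
    {"translation": [0,-3,0],"turn": [0,0,0]},
    {"translation": [0,-3,0],"turn": [0,0,0]},
    {"translation": [0,0,0],"turn": [0,0,0]},
    {"translation": [0,0,0],"turn": [0,0,0]},
  ],
)

```text
time: 24.18
ee_pos: [0.4408, 0.3524, 0.1085]
tcp_rot: [-0.512, 0.513, 0.489, -0.486]
force: [0.2, -0.4, -1.4]
grip_width: 0.0328
```

```bash
python3 - <<'E'
from h import *
st()
c=snap('wrist','w21')
E
```

```text
t 24.18 p [440.8 352.4 108.5] yaw 87.18 down [ 0.005  0.002 -1.   ] F [ 0.2 -0.4 -1.4] w 0.0328 jv 0.048 q [ 0.47  0.15  1.85  0.    1.14 -1.05]
```

View pics/w21.png

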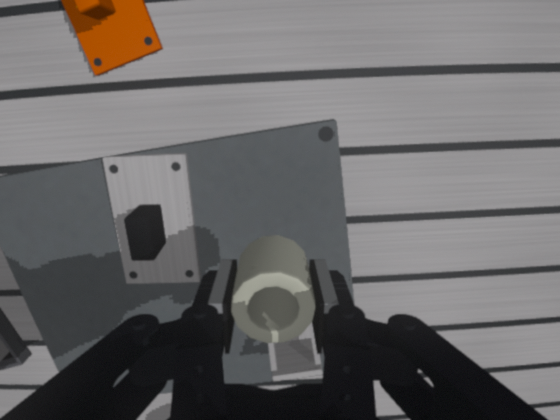

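Request:
servo_tool(
  deltas=[
    {"translation": [0,0,0],"turn": [0,-6.17,0]},
    {"translation": [0,0,0],"turn": [0,-6.17,0]},
    {"translation": [0,0,0],"turn": [0,-6.16,0]},
    {"translation": [-4.12,0,-0.03],"turn": [0,0,0]},
    {"translation": [-4.12,0,-0.03],"turn": [0,0,0]},
    {"translation": [-4.12,0,-0.03],"turn": [0,0,0]},
    {"translation": [-4.12,0,-0.03],"turn": [0,0,0]},
    {"translation": [-4.12,0,-0.03],"turn": [0,0,0]},
    {"translation": [-4.12,0,-0.03],"turn": [0,0,0]},
    {"translation": [-4.12,0,-0.03],"turn": [0,0,0]},
  ],
)

```text
time: 25.07
ee_pos: [0.518, 0.0727, 0.1042]
tcp_rot: [0.428, -0.426, -0.563, 0.564]
force: [0.2, 0.8, -0.7]
grip_width: 0.0328
```

Request:
servo_tool(
  deltas=[
    {"translation": [-4.12,0,-0.03],"turn": [0,0,0]},
    {"translation": [0,2.5,0],"turn": [0,0,0]},
    {"translation": [0,2.5,0],"turn": [0,0,0]},
    {"translation": [0,2,0],"turn": [0,0,0]},
    {"translation": [0,0,0],"turn": [0,0,0]},
    {"translation": [0,0,0],"turn": [0,0,0]},
    {"translation": [0,0,0],"turn": [0,0,0]},
  ],
)

```text
time: 25.65
ee_pos: [0.5309, 0.0351, 0.0363]
tcp_rot: [-0.427, 0.427, 0.564, -0.564]
force: [0.2, 0.5, 0.2]
grip_width: 0.0327
```

```bash
python3 - <<'E'
from h import *
st()
c=snap('wrist','w22')
P=cloud(c);print(slab(P,(225,255,325,350),.06,.1,None,c))
E
```

```text
t 25.65 p [530.9  35.1  36.3] yaw 105.69 down [ 0. -0. -1.] F [0.2 0.5 0.2] w 0.0327 jv 0.023 q [-0.15  0.19  1.96 -0.    1.   -1.99]
{'n': 7460, 'z': 0.0919, 'rect': [array([527.8,  35.2]), array([40.2, 38.8]), np.float64(15.8)], 'circ': [array([528.3,  35.3]), np.float64(26.6)], 'ell': [array([527. ,  34.4]), array([42. , 44.6]), np.float64(87.8)]}
```

View pics/w22.png

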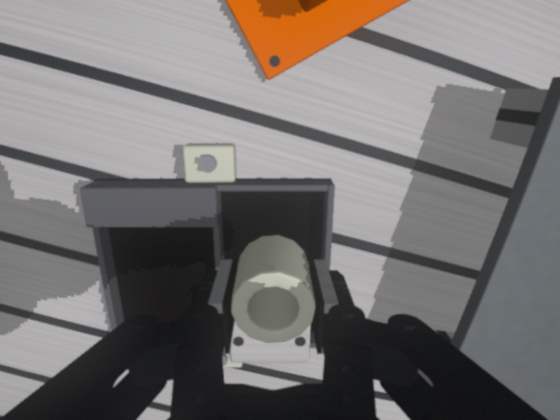

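Request:
servo_tool(
  deltas=[
    {"translation": [0,2,0],"turn": [0,0,0]},
    {"translation": [0,2,0],"turn": [0,0,0]},
    {"translation": [0,0.8,0],"turn": [0,0,0]},
    {"translation": [0,0.2,0],"turn": [0,0,0]},
    {"translation": [0,0,0],"turn": [0,0,0]},
    {"translation": [0,0,0],"turn": [0,0,0]},
    {"translation": [0,0,0],"turn": [0,0,0]},
  ],
)

```text
time: 26.28
ee_pos: [0.5319, 0.0348, -0.0126]
tcp_rot: [-0.426, 0.428, 0.564, -0.563]
force: [-1.1, -1.1, -0.3]
grip_width: 0.0329
```

```bash
python3 - <<'E'
from h import *
st()
c=snap('wrist','w23')
P=cloud(c);print(slab(P,(225,255,325,350),.035,.1,None,c))
E
```

```text
t 26.28 p [531.9  34.8 -12.6] yaw 105.69 down [ 0.003 -0.    -1.   ] F [-1.1 -1.1 -0.3] w 0.0329 jv 0.003 q [-0.15  0.28  1.96 -0.    0.9  -1.99]
{'n': 6084, 'z': 0.0451, 'rect': [array([529.9,  35.3]), array([41.6, 40.8]), np.float64(15.6)], 'circ': [array([533.8,  36.4]), np.float64(26.3)], 'ell': [array([530.9,  35.4]), array([43. , 43.9]), np.float64(173.3)]}
```

View pics/w23.png

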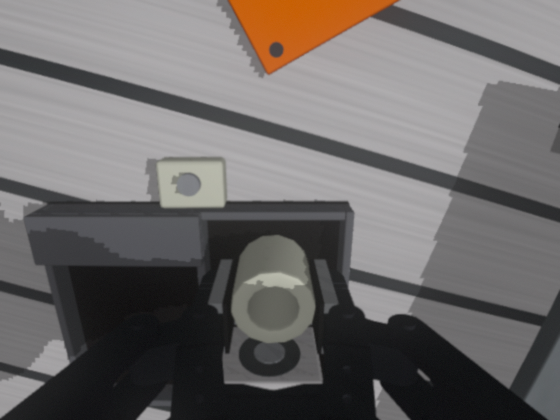

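Request:
servo_tool(
  deltas=[
    {"translation": [0,0.2,0],"turn": [0,0,0]},
    {"translation": [0,0.2,0],"turn": [0,0,0]},
    {"translation": [0,0,0],"turn": [0,0,0]},
    {"translation": [0,0,0],"turn": [0,0,0]},
    {"translation": [0,0.1,0],"turn": [0,0,0]},
    {"translation": [0,0,0],"turn": [0,0,0]},
    {"translation": [0,0,0],"turn": [0,0,0]},
  ],
)

```text
time: 26.92
ee_pos: [0.5309, 0.0348, -0.018]
tcp_rot: [0.427, -0.427, -0.563, 0.564]
force: [-4.2, 0.1, 8.5]
grip_width: 0.0328
```

```bash
python3 - <<'E'
from h import *
st()
c=snap('wrist','w24')
P=cloud(c);print(slab(P,(235,262,310,340),.035,.1,None,c), [P[v,u].round(4).tolist() for u,v in [(242,290),(304,290),(250,280),(295,330)]])
E
```

```text
t 26.92 p [530.9  34.8 -18. ] yaw 105.69 down [-0. -0. -1.] F [-4.2  0.1  8.5] w 0.0328 jv 0.002 q [-0.15  0.29  1.96 -0.    0.89 -1.99]
{'n': 3501, 'z': 0.0399, 'rect': [array([527.9,  34. ]), array([33.8, 29.4]), np.float64(15.6)], 'circ': [array([528.5,  34.4]), np.float64(17.7)], 'ell': [array([528.5,  34.3]), array([30.8, 35. ]), np.float64(106.7)]} [[0.5253, 0.0213, 0.0396], [0.5195, 0.0444, 0.0386], [0.5206, 0.0232, 0.039], [0.537, 0.046, 0.0405]]
```

Seated (top at 40 mm, 8.5 N). Release and lift.

Request:
servo_tool(
  deltas=[
    {"translation": [0,0,0],"turn": [0,0,0]},
    {"translation": [0,0,0],"turn": [0,0,0]},
    {"translation": [0,0,0],"turn": [0,0,0]},
    {"translation": [0,-2,0],"turn": [0,0,0]},
    {"translation": [0,-4,0],"turn": [0,0,0]},
    {"translation": [0,-4,0],"turn": [0,0,0]},
    {"translation": [0,-2,0],"turn": [0,0,0]},
    {"translation": [0,0,0],"turn": [0,0,0]},
    {"translation": [0,0,0],"turn": [0,0,0]},
  ],
  grip=0.5,
)

```text
time: 27.72
ee_pos: [0.5316, 0.0346, 0.1022]
tcp_rot: [-0.426, 0.428, 0.564, -0.563]
force: [-1.1, -0.2, -0.9]
grip_width: 0.0428
```

```bash
python3 - <<'E'
from h import *
st()
c=snap('wrist','w25')
P=cloud(c)
im=np.clip((P[:,:,2])/0.05,0,1)*255
cv2.imwrite('pics/w25z.png',cv2.applyColorMap(im.astype(np.uint8),cv2.COLORMAP_JET))
E
```

```text
t 27.72 p [531.6  34.6 102.2] yaw 105.68 down [ 0.003 -0.001 -1.   ] F [-1.1 -0.2 -0.9] w 0.0428 jv 0.047 q [-0.15  0.08  1.93 -0.    1.12 -1.99]
```

View pics/w25.png

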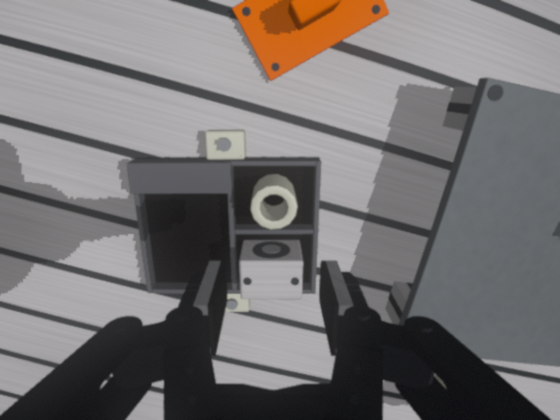

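```bash
python3 - <<'E'
from h import *
c=load('w25');P=cloud(c)
print(slab(P,(110,140,335,300),.0137,.03,.016,c))
print('lip',slab(P,(110,140,245,210),.0195,.03,.022,c))
s,cc=np.sin(np.radians(15.7)),np.cos(np.radians(15.7))
Rm=np.array([[cc,-s],[s,cc]])
for nm,uv,z in [('liptopL',(131,161),.022),('lipedgeR',(231,192),.022),('lipedgeL',(137,193),.022),('farwall inner? (150,287)',(150,287),.016),('TR',(320,158),.016),('divider left floor',(229,285),.004)]:
    w=onplane(c,[uv],z)[0][:2]*1000; print(nm,w.round(1),(Rm.T@(w-np.array([567.8,6.8]))).round(1))
E
```

```text
{'n': 6284, 'z': 0.0184, 'rect': [array([568.4,   5.8]), array([117.3, 148.1]), np.float64(15.8)], 'circ': [array([567.6,   6.3]), np.float64(92.4)], 'ell': [array([567.6,   5.2]), array([131.6, 164.6]), np.float64(20.2)]}
lip {'n': 3120, 'z': 0.022, 'rect': [array([532.3, -38.3]), array([23.1, 77.8]), np.float64(15.6)], 'circ': [array([532.2, -38.1]), np.float64(40.0)], 'ell': [array([532.2, -37.4]), array([ 25.3, 100.8]), np.float64(15.9)]}
liptopL [529.6 -75.2] [-59.  -68.6]
lipedgeR [533.    2.3] [-34.7   5. ]
lipedgeL [553.1 -67.1] [-34.1 -67.2]
farwall inner? (150,287) [637.  -45.9] [ 52.3 -69.5]
TR [490.9  60.2] [-59.5  72.3]
divider left floor [623.7  19.8] [57.3 -2.6]
```

Request:
servo_tool(
  deltas=[
    {"translation": [0,0,0],"turn": [0,5.57,0]},
    {"translation": [0,0,0],"turn": [0,5.57,0]},
    {"translation": [0,0,0],"turn": [0,5.56,0]},
    {"translation": [3.88,0,1.51],"turn": [0,0,0]},
    {"translation": [3.88,0,1.51],"turn": [0,0,0]},
    {"translation": [3.88,0,1.51],"turn": [0,0,0]},
    {"translation": [3.88,0,1.51],"turn": [0,0,0]},
    {"translation": [3.88,0,1.52],"turn": [0,0,0]},
    {"translation": [3.87,0,1.52],"turn": [0,0,0]},
    {"translation": [0,0,0],"turn": [0,0,0]},
  ],
)

```text
time: 28.6
ee_pos: [0.4395, 0.2737, 0.0984]
tcp_rot: [0.504, -0.501, -0.496, 0.499]
force: [-0.7, 0.3, 0.7]
grip_width: 0.0425
```

Request:
servo_tool(
  deltas=[
    {"translation": [0,1,0],"turn": [0,0,0]},
    {"translation": [0,0,0],"turn": [0,0,0]},
    {"translation": [0,0,0],"turn": [0,0,0]},
  ],
)

```text
time: 28.85
ee_pos: [0.443, 0.2677, 0.0887]
tcp_rot: [0.505, -0.504, -0.494, 0.497]
force: [0.3, 0.2, 0.9]
grip_width: 0.0427
```

```bash
python3 - <<'E'
from h import *
st()
c=snap('wrist','w26');P=cloud(c)
print('bar',slab(P,(225,150,325,300),.078,.092,None,c))
print('cov',slab(P,(205,100,345,260),.0535,.06,None,c))
E
```

```text
t 28.85 p [443.  267.7  88.7] yaw 88.89 down [-0.004 -0.002 -1.   ] F [0.3 0.2 0.9] w 0.0427 jv 0.018 q [ 0.32  0.07  1.97 -0.    1.1  -1.23]
bar {'n': 1437, 'z': 0.084, 'rect': [array([441.8, 268.6]), array([15.6, 31.2]), np.float64(88.1)], 'circ': [array([442. , 268.5]), np.float64(16.7)], 'ell': [array([441.9, 268.5]), array([17.3, 36.8]), np.float64(88.2)]}
cov {'n': 8330, 'z': 0.0561, 'rect': [array([431.2, 268.7]), array([55.8, 72. ]), np.float64(89.0)], 'circ': [array([431.5, 268.8]), np.float64(45.2)], 'ell': [array([429.3, 268.7]), array([64. , 83.6]), np.float64(89.3)]}
```

View pics/w26.png

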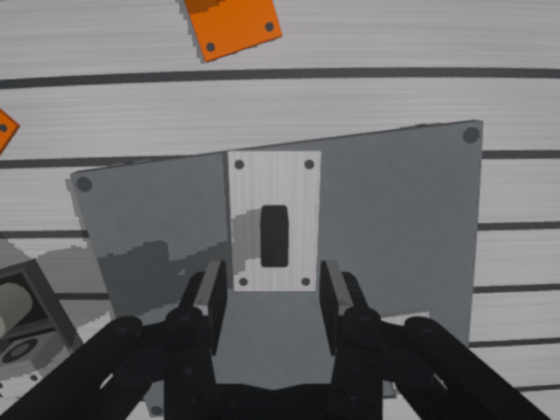

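Request:
servo_tool(
  deltas=[
    {"translation": [0,3,0.1],"turn": [0,0,0]},
    {"translation": [0,2.4,0],"turn": [0,0,0]},
    {"translation": [0,1.2,0],"turn": [0,0,0]},
    {"translation": [0,0,0],"turn": [0,0,0]},
    {"translation": [0,0,0],"turn": [0,0,0]},
    {"translation": [0,0,0],"turn": [0,0,0]},
  ],
)

```text
time: 29.4
ee_pos: [0.4437, 0.2686, 0.0252]
tcp_rot: [-0.505, 0.505, 0.495, -0.495]
force: [-0.1, -0.3, -0.3]
grip_width: 0.0428
```

Request:
servo_tool(
  deltas=[
    {"translation": [0,0,0],"turn": [0,0,0]},
    {"translation": [0,0,0],"turn": [0,0,0]},
    {"translation": [0,0,0],"turn": [0,0,0]},
    {"translation": [0,0,0],"turn": [0,0,0]},
    {"translation": [0,0,0],"turn": [0,0,0]},
  ],
  grip=0,
)

```text
time: 29.82
ee_pos: [0.4438, 0.2693, 0.0257]
tcp_rot: [-0.504, 0.505, 0.496, -0.495]
force: [0.8, -1.1, 4.2]
grip_width: 0.015
```

Request:
servo_tool(
  deltas=[
    {"translation": [0,-1,0],"turn": [0,0,0]},
    {"translation": [0,-3,0],"turn": [0,0,0]},
    {"translation": [0,-4,0],"turn": [0,0,0]},
    {"translation": [0,-2,0],"turn": [0,0,0]},
    {"translation": [0,0,0],"turn": [0,0,0]},
    {"translation": [0,0,0],"turn": [0,0,0]},
    {"translation": [0,0,0],"turn": [0,0,0]},
  ],
)

```text
time: 30.4
ee_pos: [0.4417, 0.2688, 0.1236]
tcp_rot: [0.505, -0.504, -0.495, 0.496]
force: [-0.0, -0.0, -2.1]
grip_width: 0.0151
```

```bash
python3 - <<'E'
from h import *
st()
c=snap('wrist','w27');P=cloud(c)
print('cov',slab(P,(200,100,345,290),.14,.19,None,c))
s=snap('scene','s27');cv2.imwrite('pics/s27c.png',cv2.resize(s['frame'][80:280,320:520,::-1],None,fx=3,fy=3,interpolation=cv2.INTER_CUBIC))
E
```

```text
t 30.4 p [441.7 268.8 123.6] yaw 88.98 down [-0.003 -0.001 -1.   ] F [-0.  -0.  -2.1] w 0.0151 jv 0.021 q [ 0.33  0.02  1.95  0.    1.17 -1.23]
cov {'n': 14761, 'z': 0.1542, 'rect': [array([421. , 269.4]), array([55.7, 56.4]), np.float64(88.9)], 'circ': [array([421.5, 269.5]), np.float64(39.0)], 'ell': [array([421. , 269.5]), array([65.2, 66.2]), np.float64(96.7)]}
```

View pics/w27.png

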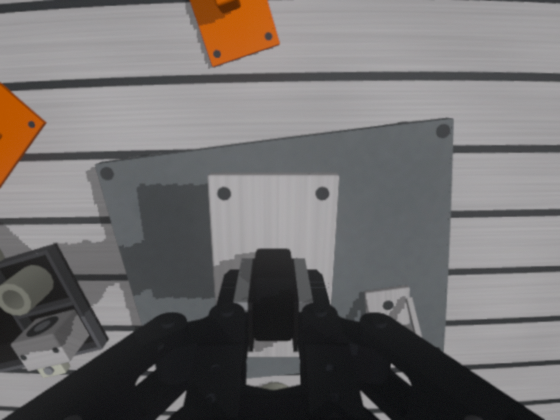

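View pics/s27c.png

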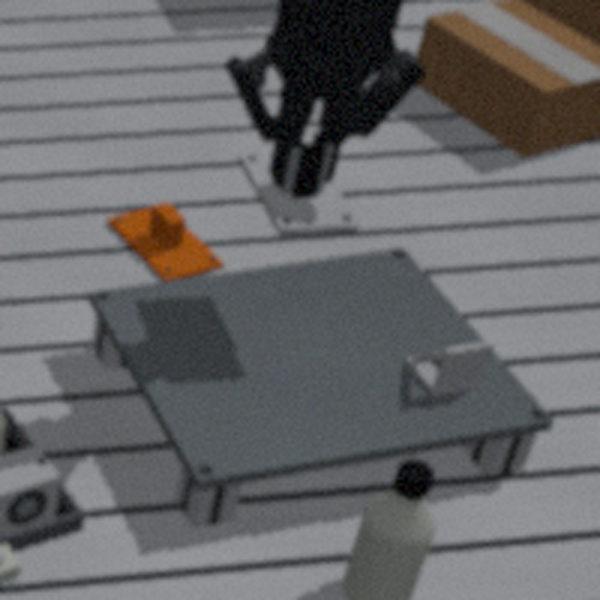

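Request:
servo_tool(
  deltas=[
    {"translation": [0,0,0],"turn": [0,-5.57,0]},
    {"translation": [0,0,0],"turn": [0,-5.57,0]},
    {"translation": [0,0,0],"turn": [0,-5.56,0]},
    {"translation": [-4.01,0,-0.93],"turn": [0,0,0]},
    {"translation": [-4.01,0,-0.93],"turn": [0,0,0]},
    {"translation": [-4.01,0,-0.93],"turn": [0,0,0]},
    {"translation": [-4.01,0,-0.93],"turn": [0,0,0]},
    {"translation": [-4.01,0,-0.93],"turn": [0,0,0]},
    {"translation": [-4.01,0,-0.93],"turn": [0,0,0]},
    {"translation": [-4.01,0,-0.92],"turn": [0,0,0]},
  ],
)

```text
time: 31.33
ee_pos: [0.5809, 0.0148, 0.1231]
tcp_rot: [0.428, -0.426, -0.563, 0.564]
force: [0.3, -0.4, -1.4]
grip_width: 0.0151
```

Request:
servo_tool(
  deltas=[
    {"translation": [-4.0,0,-0.92],"turn": [0,0,0]},
    {"translation": [0,2.4,0],"turn": [0,0,0]},
    {"translation": [0,2,0],"turn": [-4,0,0]},
    {"translation": [0,0,0],"turn": [-4,0,0]},
    {"translation": [0,0,0],"turn": [-4,0,0]},
    {"translation": [0,0,0],"turn": [0,0,0]},
    {"translation": [0,0,0],"turn": [0,0,0]},
    {"translation": [0,0,0],"turn": [0,0,0]},
  ],
)

```text
time: 32.0
ee_pos: [0.6014, -0.0195, 0.0809]
tcp_rot: [-0.38, 0.469, 0.619, -0.502]
force: [-0.2, -0.8, -1.3]
grip_width: 0.0147
```

```bash
cat >> h.py <<'E'
TC=np.array([568.,6.3]); TY=np.radians(15.7)
def loc(p): # world m -> tray local mm
    p=np.asarray(p)*1000; c,s=np.cos(TY),np.sin(TY); d=p[...,:2]-TC
    return np.stack([c*d[...,0]+s*d[...,1],-s*d[...,0]+c*d[...,1],p[...,2]],-1)
E
python3 - <<'E'
from h import *
o,M=st(); print('loc tcp',loc(o['ee_pos']).round(1))
c=snap('wrist','w28');P=cloud(c)
s=snap('scene','s28');cv2.imwrite('pics/s28c.png',cv2.resize(s['frame'][170:320,230:400,::-1],None,fx=4,fy=4,interpolation=cv2.INTER_CUBIC))
E
```

```text
t 32.0 p [601.4 -19.5  80.9] yaw 105.68 down [ 0.199  0.056 -0.978] F [-0.2 -0.8 -1.3] w 0.0147 jv 0.019 q [-0.27  0.16  1.91  0.14  0.9  -2.19]
loc tcp [ 25.1 -33.9  80.9]
```

View pics/w28.png

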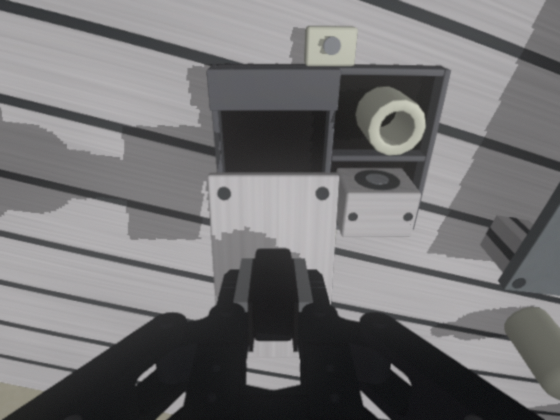

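View pics/s28c.png

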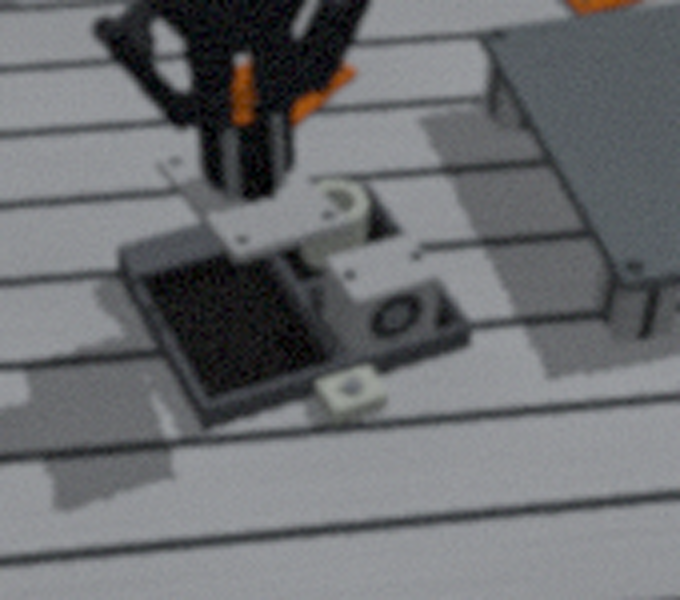

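```bash
python3 - <<'E'
from h import *
c=load('w28');P=cloud(c);L=loc(P)
for v in (173,174,175,176,178,182,190,200,220,240):
    print(v,[L[v,u].round(1).tolist() for u in (215,240,300,332)])
r=L[200]; i=[u for u in range(190,360) if 40<r[u,2]<140]; print(i[0],i[-1],r[i[0]].round(1),r[i[-1]].round(1))
E
```

```text
173 [[-27.1, -58.5, 97.2], [-27.5, -47.6, 98.1], [-27.5, -22.0, 98.4], [-27.1, -8.1, 97.6]]
174 [[-28.0, -58.0, 100.3], [-27.6, -47.5, 99.4], [-27.8, -22.1, 99.9], [-27.4, -8.4, 99.2]]
175 [[-27.6, -58.0, 100.2], [-27.4, -47.4, 100.0], [-27.6, -22.1, 100.6], [-27.4, -8.5, 100.1]]
176 [[-27.4, -57.9, 101.0], [-27.4, -47.4, 100.9], [-27.0, -22.1, 100.3], [-27.3, -8.6, 100.8]]
178 [[-26.5, -58.0, 100.9], [-26.3, -47.5, 100.5], [-26.5, -22.1, 101.2], [-26.3, -8.5, 100.8]]
182 [[-25.2, -57.9, 102.1], [-24.9, -47.5, 101.5], [-24.4, -22.0, 100.7], [-25.1, -8.6, 102.2]]
190 [[-21.6, -58.2, 102.6], [-21.8, -47.5, 103.0], [-21.3, -22.0, 102.1], [-20.9, -8.2, 101.4]]
200 [[-16.8, -58.6, 102.7], [-17.0, -47.7, 103.2], [-17.0, -21.9, 103.1], [-16.5, -7.9, 102.3]]
220 [[-7.6, -59.1, 104.5], [-8.3, -47.9, 105.5], [-7.7, -21.6, 104.6], [-7.9, -7.6, 105.0]]
240 [[2.0, -59.7, 106.2], [0.7, -48.2, 107.9], [1.8, -21.4, 106.6], [1.3, -7.1, 107.3]]
208 359 [-16.6 -61.7 102.3] [16.8 20.4 44. ]
```

Request:
servo_tool(
  deltas=[
    {"translation": [0,2.9,0.62],"turn": [0,0,0]},
    {"translation": [0,2.9,0.62],"turn": [0,0,0]},
    {"translation": [0,1.6,0.34],"turn": [0,0,0]},
    {"translation": [0,0.8,0.17],"turn": [0,0,0]},
    {"translation": [0,0,0],"turn": [0,0,0]},
    {"translation": [0,0,0],"turn": [0,0,0]},
    {"translation": [0,0,0],"turn": [0,0,0]},
    {"translation": [0,0,0],"turn": [0,0,0]},
  ],
)

```text
time: 32.77
ee_pos: [0.6027, -0.0199, -0.0009]
tcp_rot: [-0.379, 0.47, 0.62, -0.501]
force: [-0.0, 0.1, -0.9]
grip_width: 0.0154
```

```bash
python3 - <<'E'
from h import *
o,M=st(); print('loc tcp',loc(o['ee_pos']).round(1))
c=snap('wrist','w29');P=cloud(c);L=loc(P)
for v in range(150,200,3): print(v,[L[v,u].round(1).tolist() for u in (225,320)])
E
```

```text
t 32.77 p [602.7 -19.9  -0.9] yaw 105.69 down [ 0.203  0.055 -0.978] F [-0.   0.1 -0.9] w 0.0154 jv 0.007 q [-0.27  0.29  1.93  0.16  0.74 -2.23]
loc tcp [ 26.3 -34.6  -0.9]
150 [[-39.4, -53.1, 22.4], [-39.2, -15.6, 22.0]]
153 [[-37.6, -53.3, 21.3], [-38.1, -15.6, 22.5]]
156 [[-36.4, -53.4, 21.5], [-36.8, -15.5, 22.5]]
159 [[-35.7, -53.3, 22.9], [-35.3, -15.4, 22.1]]
162 [[-25.9, -56.3, 3.3], [-25.9, -12.6, 3.5]]
165 [[-24.3, -56.4, 3.3], [-24.4, -12.5, 3.5]]
168 [[-23.2, -56.4, 4.1], [-23.1, -12.5, 4.0]]
171 [[-22.0, -56.4, 4.9], [-21.1, -12.2, 3.0]]
174 [[-26.5, -54.6, 17.3], [-26.4, -14.2, 17.3]]
177 [[-26.0, -54.4, 19.4], [-25.5, -14.3, 18.4]]
180 [[-25.1, -54.3, 20.2], [-24.8, -14.4, 19.7]]
183 [[-23.5, -54.5, 19.9], [-23.6, -14.4, 20.3]]
186 [[-22.1, -54.6, 20.0], [-21.8, -14.2, 19.5]]
189 [[-21.3, -54.5, 21.1], [-20.5, -14.1, 19.7]]
192 [[-19.4, -54.7, 20.3], [-19.9, -14.2, 21.3]]
195 [[-18.1, -54.8, 20.7], [-18.7, -14.2, 21.9]]
198 [[-17.0, -54.8, 21.4], [-16.4, -13.9, 20.3]]
```

View pics/w29.png

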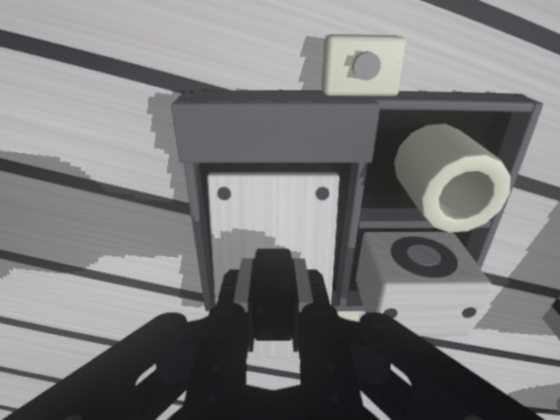

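Request:
servo_tool(
  deltas=[
    {"translation": [0,0.4,0.09],"turn": [0,0,0]},
    {"translation": [0,0.35,0.07],"turn": [0,0,0]},
    {"translation": [0,0,0],"turn": [0,0,0]},
    {"translation": [0,0,0],"turn": [0,0,0]},
    {"translation": [0,0,0],"turn": [0,0,0]},
  ],
)

```text
time: 33.23
ee_pos: [0.6017, -0.0197, -0.01]
tcp_rot: [-0.38, 0.47, 0.619, -0.501]
force: [0.9, -0.6, 1.2]
grip_width: 0.0154
```

```bash
python3 - <<'E'
from h import *
o,M=st(); print('loc tcp',loc(o['ee_pos']).round(1))
c=snap('wrist','w30');P=cloud(c);L=loc(P)
for v in range(162,200,2): print(v,[L[v,u].round(1).tolist() for u in (225,320)])
E
```

```text
t 33.23 p [601.7 -19.7 -10. ] yaw 105.67 down [ 0.201  0.056 -0.978] F [ 0.9 -0.6  1.2] w 0.0154 jv 0.001 q [-0.27  0.31  1.93  0.16  0.73 -2.23]
loc tcp [ 25.4 -34.2 -10. ]
162 [[-38.6, -51.8, 21.4], [-39.0, -16.2, 22.5]]
164 [[-38.3, -51.7, 22.6], [-38.4, -16.2, 22.9]]
166 [[-37.0, -51.9, 21.6], [-37.2, -16.0, 22.0]]
168 [[-36.4, -51.9, 21.9], [-36.5, -16.0, 22.3]]
170 [[-36.1, -51.8, 23.2], [-35.7, -16.0, 22.5]]
172 [[-34.8, -52.0, 22.2], [-34.2, -15.7, 21.0]]
174 [[-27.7, -54.0, 9.1], [-27.3, -13.8, 8.4]]
176 [[-27.5, -53.9, 10.5], [-91.4, -33.7, 142.4]]
178 [[-26.1, -54.1, 9.7], [-26.2, -13.9, 10.0]]
180 [[-25.6, -54.0, 10.5], [-25.7, -14.0, 10.9]]
182 [[-24.9, -54.0, 11.1], [-24.5, -13.8, 10.2]]
184 [[-23.6, -54.2, 10.4], [-23.9, -13.9, 11.0]]
186 [[-23.0, -54.1, 10.9], [-22.6, -13.7, 10.3]]
188 [[-22.4, -54.1, 11.6], [-22.7, -13.9, 12.3]]
190 [[-21.3, -54.2, 11.4], [-21.5, -13.8, 11.9]]
192 [[-20.3, -54.3, 11.3], [-20.3, -13.7, 11.4]]
194 [[-19.6, -54.3, 11.9], [-20.2, -13.9, 13.1]]
196 [[-19.1, -54.2, 12.8], [-18.9, -13.7, 12.4]]
198 [[-18.5, -54.2, 13.4], [-18.0, -13.7, 12.6]]
```

Request:
servo_tool(
  deltas=[
    {"translation": [0,-0.1,0],"turn": [0,0,0]},
    {"translation": [0,-0.11,0.5],"turn": [0,0,0]},
    {"translation": [0,-0.11,0.5],"turn": [0,0,0]},
    {"translation": [0,-0.1,0.5],"turn": [0,0,0]},
    {"translation": [0,-0.1,0.5],"turn": [0,0,0]},
    {"translation": [0,0,0],"turn": [0,0,0]},
    {"translation": [0,0,0],"turn": [0,0,0]},
    {"translation": [0,0,0],"turn": [0,0,0]},
  ],
)

```text
time: 33.95
ee_pos: [0.5811, -0.0251, -0.0097]
tcp_rot: [-0.38, 0.469, 0.619, -0.502]
force: [0.1, 0.3, -1.9]
grip_width: 0.0148
```

```bash
python3 - <<'E'
from h import *
o,M=st(); print('loc tcp',loc(o['ee_pos']).round(1))
c=snap('wrist','w31');P=cloud(c);L=loc(P)
for v in range(180,232,4): print(v,[L[v,u].round(1).tolist() for u in (225,320)])
E
```

```text
t 33.95 p [581.1 -25.1  -9.7] yaw 105.67 down [ 0.2    0.056 -0.978] F [ 0.1  0.3 -1.9] w 0.0148 jv 0.007 q [-0.29  0.27  1.98  0.17  0.72 -2.26]
loc tcp [  4.1 -33.8  -9.7]
180 [[-52.3, -52.0, 21.7], [-52.7, -15.4, 22.8]]
184 [[-50.8, -52.1, 22.1], [-50.2, -15.0, 21.3]]
188 [[-48.8, -52.2, 21.8], [-49.0, -15.1, 22.2]]
192 [[-47.3, -52.3, 22.2], [-46.7, -14.8, 21.3]]
196 [[-45.3, -52.5, 21.9], [-45.1, -14.7, 21.8]]
200 [[-43.5, -52.6, 21.9], [-43.6, -14.7, 22.2]]
204 [[-41.7, -52.7, 22.1], [-42.2, -14.7, 23.0]]
208 [[-40.0, -52.8, 22.3], [-39.5, -14.4, 21.7]]
212 [[-37.7, -53.1, 21.7], [-38.4, -14.4, 22.9]]
216 [[-36.0, -53.1, 22.1], [-35.9, -14.1, 22.0]]
220 [[-28.9, -54.6, 14.2], [-29.3, -12.9, 14.9]]
224 [[-26.5, -54.8, 13.7], [-28.2, -13.0, 16.4]]
228 [[-25.7, -54.6, 15.7], [-24.8, -12.5, 14.5]]
```

View pics/w31.png

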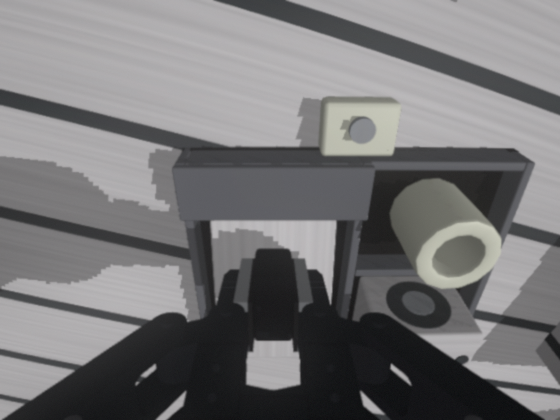

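Request:
servo_tool(
  deltas=[
    {"translation": [0,0.25,0.13],"turn": [3,0,0]},
    {"translation": [0,0,0],"turn": [0,0,0]},
    {"translation": [0,0.25,0.13],"turn": [3,0,0]},
    {"translation": [0,0,0],"turn": [0,0,0]},
    {"translation": [0,0.25,0.13],"turn": [3,0,0]},
    {"translation": [0,0,0],"turn": [0,0,0]},
    {"translation": [0,0,0],"turn": [0,0,0]},
  ],
)

```text
time: 34.58
ee_pos: [0.5789, -0.0256, -0.0177]
tcp_rot: [-0.415, 0.438, 0.579, -0.548]
force: [-0.4, -0.4, -1.0]
grip_width: 0.0148
```

```bash
python3 - <<'E'
from h import *
o,M=st(); print('loc tcp',loc(o['ee_pos']).round(1))
E
```

```text
t 34.58 p [578.9 -25.6 -17.7] yaw 105.72 down [ 0.052  0.015 -0.999] F [-0.4 -0.4 -1. ] w 0.0148 jv 0.018 q [-0.25  0.35  1.88  0.04  0.86 -2.12]
loc tcp [  1.9 -33.7 -17.7]
```

Request:
servo_tool(
  deltas=[
    {"translation": [0,0.25,0.13],"turn": [3,0,0]},
    {"translation": [0,0,0],"turn": [0,0,0]},
    {"translation": [0,0,0],"turn": [0,0,0]},
    {"translation": [0,0,0],"turn": [0,0,0]},
    {"translation": [0,0,0],"turn": [0,0,0]},
  ],
)

```text
time: 35.0
ee_pos: [0.5771, -0.0261, -0.0203]
tcp_rot: [-0.427, 0.427, 0.564, -0.563]
force: [-0.3, 0.4, -1.4]
grip_width: 0.0149
```

```bash
python3 - <<'E'
from h import *
o,M=st(); print('loc tcp',loc(o['ee_pos']).round(1))
c=snap('wrist','w32');P=cloud(c);L=loc(P)
for v in range(200,300,8): print(v,[L[v,u].round(1).tolist() for u in (225,320)])
s=snap('scene','s32');cv2.imwrite('pics/s32c.png',cv2.resize(s['frame'][170:320,230:400,::-1],None,fx=4,fy=4,interpolation=cv2.INTER_CUBIC))
E
```

```text
t 35.0 p [577.1 -26.1 -20.3] yaw 105.67 down [ 0.001  0.001 -1.   ] F [-0.3  0.4 -1.4] w 0.0149 jv 0.006 q [-0.24  0.38  1.85  0.    0.92 -2.09]
loc tcp [ -0.  -33.7 -20.3]
200 [[-40.6, -52.2, 22.2], [-40.8, -14.8, 23.0]]
208 [[-36.8, -52.5, 21.0], [-37.4, -14.7, 22.9]]
216 [[-29.4, -54.3, 10.1], [-29.3, -12.7, 10.2]]
224 [[-25.2, -54.6, 9.1], [-25.2, -12.4, 9.3]]
232 [[-21.4, -54.8, 9.3], [-21.8, -12.4, 10.4]]
240 [[-18.0, -54.8, 10.4], [-17.4, -12.1, 9.3]]
248 [[-14.3, -54.9, 10.9], [-14.1, -12.1, 10.6]]
256 [[-9.7, -55.2, 9.8], [-10.7, -12.1, 11.9]]
264 [[-6.1, -55.3, 10.7], [-5.6, -11.7, 10.0]]
272 [[-1.9, -55.5, 10.5], [-1.3, -11.4, 9.7]]
280 [[-7.3, -53.2, 26.8], [-6.3, -13.7, 25.3]]
288 [[-7.1, -52.4, 32.6], [-82.5, -33.3, 153.2]]
296 [[-7.0, -51.8, 38.1], [-7.3, -15.4, 38.7]]
```

View pics/w32.png

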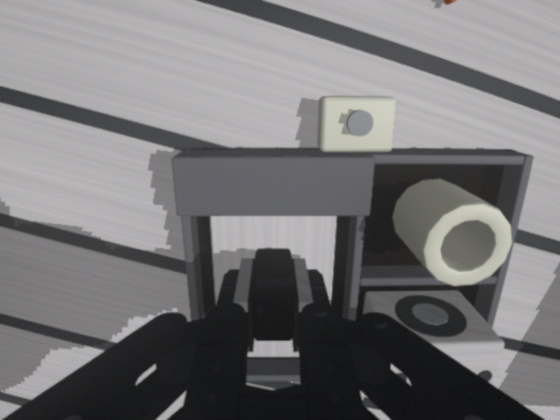

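View pics/s32c.png

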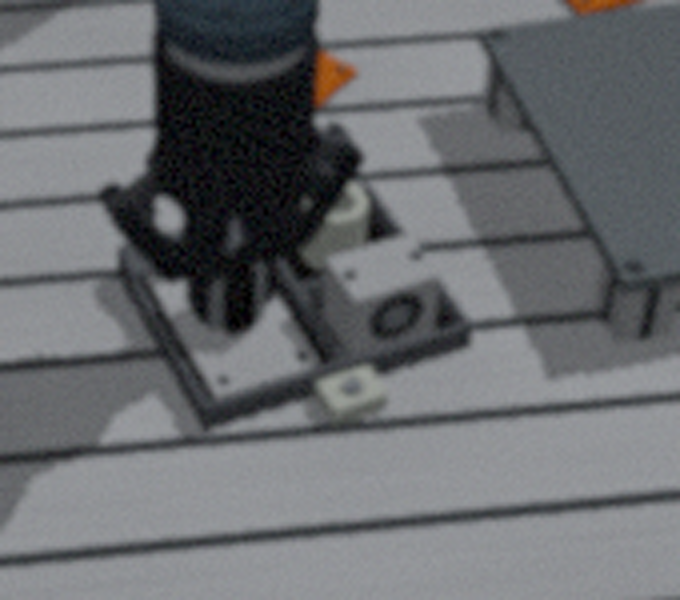

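Request:
servo_tool(
  deltas=[
    {"translation": [0,0.05,0],"turn": [0,0,0]},
    {"translation": [0,0,0],"turn": [0,0,0]},
  ],
)

```text
time: 35.27
ee_pos: [0.5774, -0.0262, -0.0203]
tcp_rot: [-0.427, 0.427, 0.564, -0.564]
force: [-1.9, 0.4, 2.9]
grip_width: 0.0153
```

Request:
servo_tool(
  deltas=[
    {"translation": [0,0,0],"turn": [0,0,0]},
    {"translation": [0,0,0],"turn": [0,0,0]},
    {"translation": [0,0,0],"turn": [0,0,0]},
    {"translation": [0,-1,0],"turn": [0,0,0]},
    {"translation": [0,-3,0],"turn": [0,0,0]},
    {"translation": [0,-4,0],"turn": [0,0,0]},
    {"translation": [0,-4,0],"turn": [0,0,0]},
    {"translation": [0,-4,0],"turn": [0,0,0]},
    {"translation": [0,-4,0],"turn": [0,0,0]},
  ],
  grip=0.33,
)

```text
time: 36.02
ee_pos: [0.5773, -0.026, 0.1821]
tcp_rot: [-0.427, 0.427, 0.564, -0.563]
force: [1.3, 0.0, -0.0]
grip_width: 0.0283
```

Request:
servo_tool(
  deltas=[
    {"translation": [-2,-4,3],"turn": [0,0,0]},
    {"translation": [-2,-1,3],"turn": [0,0,0]},
    {"translation": [-2,0,3],"turn": [0,0,0]},
    {"translation": [0,0,3],"turn": [0,0,0]},
    {"translation": [0,0,3],"turn": [0,0,0]},
    {"translation": [0,0,0],"turn": [0,0,0]},
    {"translation": [0,0,0],"turn": [0,0,0]},
    {"translation": [0,0,0],"turn": [0,0,0]},
  ],
)

```text
time: 36.68
ee_pos: [0.4552, -0.1184, 0.2211]
tcp_rot: [-0.427, 0.428, 0.564, -0.563]
force: [0.3, 0.3, 0.8]
grip_width: 0.0285
```

```bash
python3 - <<'E'
from h import *
o,M=st()
c=snap('wrist','w33')
s=snap('scene','s33');cv2.imwrite('pics/s33c.png',cv2.resize(s['frame'][140:300,110:510,::-1],None,fx=2,fy=2,interpolation=cv2.INTER_CUBIC))
E
```

```text
t 36.68 p [ 455.2 -118.4  221.1] yaw 105.67 down [ 0.002 -0.001 -1.   ] F [0.3 0.3 0.8] w 0.0285 jv 0.024 q [-0.5  -0.21  1.98  0.    1.37 -2.34]
```

View pics/w33.png

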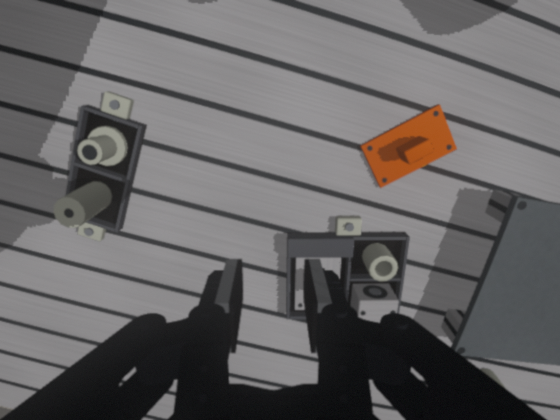

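View pics/s33c.png

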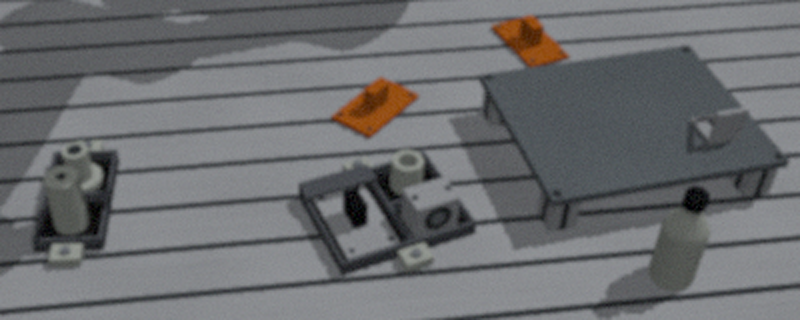

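```bash
python3 - <<'E'
from h import *
for f in ['s33']:
    c=load(f);L=loc(cloud(c));z=L[...,2]
    for a,b in [(-32,-20),(-20,20),(20,35),(35,47),(49,53),(55,58)]:
        m=(L[...,0]>a)&(L[...,0]<b)&(L[...,1]>-58)&(L[...,1]<-46)&(z<30)
        print(f,(a,b),m.sum(),np.median(z[m]).round(1) if m.any() else None)
c=load('s33');P=cloud(c)
for nm,(x,y) in {'roller':(.545,-.306),'bush':(.481,-.303),'block':(.585,.050),'sleeve':(.531,.035),'bracket':(.546,.363),'cover':(.577,-.026)}.items():
    m=(np.hypot(P[...,0]-x,P[...,1]-y)<.022)&(P[...,2]<.15); print(nm,np.percentile(P[...,2][m],97).round(4))
E
```

```text
s33 (-32, -20) 26 8.6
s33 (-20, 20) 81 8.6
s33 (20, 35) 35 8.8
s33 (35, 47) 25 9.1
s33 (49, 53) 2 10.3
s33 (55, 58) 20 8.5
roller 0.0677
bush 0.0479
block 0.0445
sleeve 0.0398
bracket 0.0889
cover 0.0383
```

```bash
python3 -c "
from cell import hand_in
print(hand_in())"
```

```text
the job is handed in; nothing more can be done
None
```

Both kits are made up and the job is handed in, at about 37 s of the 134 s allowed.

- **Small tray:** the roller stands in the far bay and the bush in the near one.
- **Large tray:** the block and the sleeve are in the two small bays. The cover was tilted 12° and its end slid about 13 mm under the lip. I then lowered the other end and let go.
- **Left alone:** the corner bracket, the oil bottle and the orange look-alikes. I did not re-measure the bottle's position, but it looked unmoved in the last picture.

**Last checks:** with the arm clear, the measured tops against what seated parts should give were:

| Part | Measured (mm) | Expected (mm) |
|---|---|---|
| roller | 67.7 | 68 |
| bush | 47.9 | 48 |
| block | 44.5 | 44 |
| sleeve | 39.8 | 40 |
| cover grip bar | 38.3 | 38 |

The cover plate reads level along its length at about 9 mm (10 expected). That gap is within the 2 mm camera calibration.

**Things that disagreed:**
- **Finger length:** the real fingertips sit about 34 mm behind the reported TCP. The roller was therefore held only by its top edge, though it arrived upright. The first close on the bush shut above it, so I regripped lower and allowed for the offset from then on.
- **Contact force:** the highest wrist force reading was about 27–30 N, when the bush met the tray floor.

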